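# Knock the cast tiles out of the gang mould

### The arm

A 6-joint arm with a two-finger parallel gripper is mounted at the origin on the work surface. World frame = base frame: x ahead of the robot, y to its left, z up, the work surface at z = 0. Lengths are in mm, angles in rad, forces in N, time in s.
With the tool pointing down it reaches from about 350 to 975 mm from the base axis. Payload 7.1 kg.
Tool frame: the origin (TCP) lies on the mounting face of the last link; the fingertips stand 182 mm ahead of it and the grasp point (between the pads) lies 163 mm ahead of it (ctrl.tcp_to_tips is the distance from the TCP to the fingertips, in mm); z points along the fingers, y is the direction in which the jaws open and shut (so a half turn about z gives the same grasp; the last joint's range is limited). The gripper opens to 88 mm and grips with 3 to 60 N. Pads are 20 mm wide; open, the fingers measure 115 mm over their backs; the gripper's body (75 mm by 178 mm) begins 61 mm behind the grasp point.
Start: joints at [-1.3, 0.423, 1.63, -0, 1.089, -0.019], TCP at [178.619, -598.917, 404.675] pointing down, gripper open.
Joint ranges: [-3, 3], [-0.9, 2.11], [0.09, 2.58], [-1.31, 4.45], [0.11, 2.69], [-2.54, 2.54]. Speed limits (rad/s): [2.39, 2.39, 3.01, 3.14, 3.14, 3.14].

### API

Orientations are given as a rotation vector (axis times angle).
In Python, from workcell import ctrl gives the robot as it stands. The module is installed in compiled form; this text tells all that it offers.
- The arm moves only by the tool send_rows, never from a script. Its argument "commands" is a list of rows, each an object with "translation": the shift along the world's x, y, z normalised to -1 to 1, where 1 is 0.1 m, a list of three; "twist": the turn, a rotation vector about the world's x, y, z normalised to -1 to 1, where 1 is 0.5 rad, a list of three. A call has exactly 10 rows; each row is the pose to reach, as a shift and turn from the pose commanded when the call began; what a row does not reach only later rows make up. A row lasts 1/10 s, in which the tool goes at most 50 mm and 8.59 degrees, less where a joint would pass 70% of its speed; a pose out of reach is approached as far as the arm can. A call with a number of a shift or a turn outside -1 to 1 is refused whole. A call with a gripper value outside its range is refused whole. "grip" is the closure, from -1 (fully open) to 1 (shut), set as the call begins (left out, the last holds). The fingers move at their own pace and stop on an object; the grip force is fixed at half the most. Time passes only in rows, so rows that repeat a pose let the fingers close, or fill a call up. It gives the time, the measured TCP pose, the force and the opening at its end, in the units of the state.
- ctrl.get_obs(): the state, without advancing time (a new reading comes with each control period).
- ctrl.get_image(name): name is "scene" or "top"; returns a dict with "img" (480x640x3 uint8, red, green, blue), "intrinsics" (3x3 intrinsics, pixels), "cam_to_world" (4x4, takes a point from camera to world coordinates). Camera axes: x right, y down, z forward; pixel columns grow to the right and rows downward; lengths in mm; the calibration is good to about 2 mm. A picture is of the moment at which its call begins. There is no depth.
- ctrl.close_job(): hands the job in, once; it reports no verdict.
The state is a dict: "t": time; "qpos": joint angles; "qvel": joint speeds; "joint_torque": joint torques, N m; "ee_pos": TCP position; "orientation": TCP orientation; "ft_force": force on the tool from outside, world axes, zero at the start; "moment": the same for the moment, N m; "width": finger opening in mm.
Only numpy, scipy, OpenCV 4.12 (cv2) and the standard library are available. Lean on these libraries where they do the work, as an engineer would, in place of code of your own. Each camera call takes 0.05 s, during which the arm holds its last target. There are 200 camera calls.

### The job

The four-cavity mould on the knock-out stand has two or three cast tiles stuck in it. Turn both quarter-turn cams to unlocked, swing the cover right back, and with the knock-out drift push every tile out from behind, down through the hole above it into the shut catch drawer, without poking at the stuck tiles with the fingers. Then stand the drift back in the hole of its block, move all the tiles from the drawer into the tub, and push the drawer shut again, leaving the cover open, the tub standing flat on the bench and the bottle, jar and pliers undisturbed.

Things in the scene. Friction and masses are not known exactly. Their poses are not given: they have to be found in the camera images.
- stand: Fixed stand with a four-cavity aluminium mould on top: 120 (x) x 342 mm (y), mould top at z 68. Origin: centre of the underside; -x is the front (cams, drawer), +x the hinge side, z up. The mould has an 8 mm top plate (z 60 to 68) with a 31 mm knock-out hole over the centre of each cavity; the cavities, 41 x 61 mm, are open at the bottom (z 36), over the catch drawer.
- cam_left (a joint): Quarter-turn cam at the left (+y) end of the stand's front rim: 0 = locked (wing and tongue along the stand's x, tongue over the cover's edge), 1.57 rad = unlocked (along y, tongue clear). Grows clockwise seen from above; 0.06 N m friction, stays where left, stops at both ends. A locked cam holds the cover shut.
- cam_left_grip (a point): Middle of that cam's wing grip, on its vertical turning axis, at 45 mm to the front and 125 mm along y in the stand's frame, 90 mm above the bench. The wing is an upright steel bar 36 mm long, 10 mm thick, 22 mm high; this frame turns with the cam, its x along the wing.
- cam_right (a joint): Quarter-turn cam at the right (-y) end of the stand's front rim: 0 = locked (wing and tongue along the stand's x, tongue over the cover's edge), 1.57 rad = unlocked (along y, tongue clear). Grows clockwise seen from above; 0.06 N m friction, stays where left, stops at both ends. A locked cam holds the cover shut.
- cam_right_grip (a point): Middle of that cam's wing grip, on its vertical turning axis, at 45 mm to the front and -125 mm along y in the stand's frame, 90 mm above the bench. The wing is an upright steel bar 36 mm long, 10 mm thick, 22 mm high; this frame turns with the cam, its x along the wing.
- cover (a joint): Hinged steel cover plate (84 x 318 x 6 mm, 0.35 kg) that lies on top of the mould over the knock-out holes, top face at z 75 mm. 0 = shut, grows as its front edge swings up and back about the hinge on the far (+x) side; stop at 1.95 rad. Plain hinge: past upright (1.6 rad) it falls open to the stop and stays, below that it falls shut.
- cover_tab (a point): Point to grip on the cover's upright tab, a black plate 22 mm (x) by 12 mm thick (y), 32 mm high on the cover's top face (shut: z 74 to 106 mm), 16 mm from its front edge at mid length; this point is 18 mm above the top face, 68 mm in front of and 24 mm above the hinge axis when shut. Turns with the cover.
- cover_hinge (a point): Middle of the cover's hinge axis, 69 mm above the bench; the axis is this frame's y, which is the stand's y (frame turns with the cover).
- drawer (a joint): Catch drawer under the mould, pulled out to the front (the stand's -x): 0 = shut, 0.125 m = fully out. About 1.5 N of friction, stays where left. Inside 104 x 302 mm, its rubber-lined floor 10 mm above the bench; low walls, 14 mm above the floor, front panel's top at z 30 mm. It must be shut when tiles are pushed out, to catch them.
- drawer_tab (a point): Point to grip on the drawer's pull tab, a black upright plate 12 mm thick (y), reaching 31 mm out from the middle of the drawer front, z 14 to 42 mm. This point is 17 mm out from the front panel, 28 mm above the bench. Moves with the drawer.
- hole0 (a point): Centre of the mouth of knock-out hole 0 (31 mm diameter) in the mould's top, at y = -108 mm in the stand's frame, 68 mm above the bench; seen once the cover is open. The tile, if there is one, shows through it.
- hole1 (a point): Centre of the mouth of knock-out hole 1 (31 mm diameter) in the mould's top, at y = -36 mm in the stand's frame, 68 mm above the bench; seen once the cover is open. The tile, if there is one, shows through it.
- hole2 (a point): Centre of the mouth of knock-out hole 2 (31 mm diameter) in the mould's top, at y = 36 mm in the stand's frame, 68 mm above the bench; seen once the cover is open. The tile, if there is one, shows through it.
- hole3 (a point): Centre of the mouth of knock-out hole 3 (31 mm diameter) in the mould's top, at y = 108 mm in the stand's frame, 68 mm above the bench; seen once the cover is open. The tile, if there is one, shows through it.
- tile0_mid (a point): Centre of off-white cast tile 0, a slab 40 (its x) x 60 (its y) x 16 (z) mm, 60 g. Starts stuck in the cavity under hole 0, its top 9 mm below the mould's top. 10 to 18 N on its top frees it; pushed until its top is below z 36 mm, it drops flat into the drawer. Two or three of the four are present; None if absent.
- tile1_mid (a point): Centre of off-white cast tile 1, a slab 40 (its x) x 60 (its y) x 16 (z) mm, 60 g. Starts stuck in the cavity under hole 1, its top 9 mm below the mould's top. 10 to 18 N on its top frees it; pushed until its top is below z 36 mm, it drops flat into the drawer. Two or three of the four are present; None if absent.
- tile2_mid (a point): Centre of off-white cast tile 2, a slab 40 (its x) x 60 (its y) x 16 (z) mm, 60 g. Starts stuck in the cavity under hole 2, its top 9 mm below the mould's top. 10 to 18 N on its top frees it; pushed until its top is below z 36 mm, it drops flat into the drawer. Two or three of the four are present; None if absent.
- tile3_mid (a point): Centre of off-white cast tile 3, a slab 40 (its x) x 60 (its y) x 16 (z) mm, 60 g. Starts stuck in the cavity under hole 3, its top 9 mm below the mould's top. 10 to 18 N on its top frees it; pushed until its top is below z 36 mm, it drops flat into the drawer. Two or three of the four are present; None if absent.
- drift_handle (a point): Centre of the square wooden handle (32 x 32 mm, sides along this frame's x and y, 45 mm high) of the knock-out drift, a hand punch. Below the handle is a steel shaft, 20 mm diameter and 70 mm long, with a flat end: the end is 92.5 mm below this point. 200 g. It starts upright in the block, this point 97.5 mm above the bench.
- block_hole0 (a point): Centre of the mouth of the 27 mm wide, 45 mm deep hole in the fixed wooden bench block (90 x 90 x 50 mm high) where the drift stands; 50 mm above the bench.
- tub_in (a point): Centre of the inner floor of the loose grey tub for finished tiles, 250 (its x) x 140 (its y) x 45 mm high outside, 4 mm walls and floor; axes as the tub's.
- bottle: Bystander: amber bottle with a white cap, 56 mm diameter, 120 mm high; origin at the centre of its underside.
- jar: Bystander: white jar, 68 mm diameter, 80 mm high; origin at the centre of its underside.
- pliers: Bystander: pliers lying on the bench, about 180 mm long along its x; origin on the bench near the middle.
There are look-alikes about, which are no part of the job. There is more than one size of the part that bears drift_handle; the job needs the smallest.

How it is judged (in metres and radians):
On the way, in this order (a step that is already met when the one before it is completed fails the run):
1. both cams turned to unlocked (past 1.35 rad) (value of joint each of cam_left, cam_right above 1.35 rad), for 0.2 s.
2. cover swung back past upright (past 1.65 rad) (value of joint cover above 1.65 rad), for 0.2 s.
3. every tile pushed out of the mould and lying in the drawer (x of tile0_mid in the frame of stand between -0.07 and 0.056 m and y of tile0_mid in the frame of stand between -0.155 and 0.155 m and z of tile0_mid in the frame of stand between 0.01 and 0.03 m and x of tile1_mid in the frame of stand between -0.07 and 0.056 m and y of tile1_mid in the frame of stand between -0.155 and 0.155 m and z of tile1_mid in the frame of stand between 0.01 and 0.03 m and x of tile2_mid in the frame of stand between -0.07 and 0.056 m and y of tile2_mid in the frame of stand between -0.155 and 0.155 m and z of tile2_mid in the frame of stand between 0.01 and 0.03 m and x of tile3_mid in the frame of stand between -0.07 and 0.056 m and y of tile3_mid in the frame of stand between -0.155 and 0.155 m and z of tile3_mid in the frame of stand between 0.01 and 0.03 m), for 0.2 s.
At the end, for the whole second after the job is handed in: Every tile at rest inside the tub (centre below its 45 mm rim), the tub flat on the bench, the drift upright and fully down in the block's hole (within 10 mm sideways, 6 mm in height), the drawer shut to 12 mm, the cover open past 1.65 rad (x of tile0_mid in the frame of tub_in between -0.121 and 0.121 m and y of tile0_mid in the frame of tub_in between -0.066 and 0.066 m and z of tile0_mid in the frame of tub_in between 0 and 0.045 m and linear speed of each of tile0, tile1, tile2, tile3 below 0.03 m/s and x of tile1_mid in the frame of tub_in between -0.121 and 0.121 m and y of tile1_mid in the frame of tub_in between -0.066 and 0.066 m and z of tile1_mid in the frame of tub_in between 0 and 0.045 m and x of tile2_mid in the frame of tub_in between -0.121 and 0.121 m and y of tile2_mid in the frame of tub_in between -0.066 and 0.066 m and z of tile2_mid in the frame of tub_in between 0 and 0.045 m and x of tile3_mid in the frame of tub_in between -0.121 and 0.121 m and y of tile3_mid in the frame of tub_in between -0.066 and 0.066 m and z of tile3_mid in the frame of tub_in between 0 and 0.045 m and angle between tub_in's own z axis and vertical below 0.08 rad and height (world z) of tub_in below 0.012 m and horizontal distance between drift_handle and block_hole0 below 0.01 m and angle between drift_handle's own z axis and vertical below 0.1 rad and z of drift_handle in the frame of block_hole0 below 0.054 m and value of joint drawer below 0.012 m and value of joint cover above 1.65 rad); the robot touches nothing.
It fails at once if the bottle, jar or pliers moved more than 30 mm (distance of any of bottle, jar, pliers from where it was at the start of the episode above 0.03 m).
It fails at once if a tile still in the mould pushed with the fingers instead of the drift ((contact force between the fingers and tile0 above 1 N and x of tile0_mid in the frame of stand between -0.02 and 0.02 m and y of tile0_mid in the frame of stand between -0.14 and 0.14 m and z of tile0_mid in the frame of stand between 0.034 and 0.056 m) or (contact force between the fingers and tile1 above 1 N and x of tile1_mid in the frame of stand between -0.02 and 0.02 m and y of tile1_mid in the frame of stand between -0.14 and 0.14 m and z of tile1_mid in the frame of stand between 0.034 and 0.056 m) or (contact force between the fingers and tile2 above 1 N and x of tile2_mid in the frame of stand between -0.02 and 0.02 m and y of tile2_mid in the frame of stand between -0.14 and 0.14 m and z of tile2_mid in the frame of stand between 0.034 and 0.056 m) or (contact force between the fingers and tile3 above 1 N and x of tile3_mid in the frame of stand between -0.02 and 0.02 m and y of tile3_mid in the frame of stand between -0.14 and 0.14 m and z of tile3_mid in the frame of stand between 0.034 and 0.056 m)).
Of tile0, tile1, tile2, tile3 only 2 to 3 are there at a start; the rules pass over those that are not, and their reading is None.
At some moment in a run one of tub may be knocked a few centimetres aside while the robot is not near it.
It also fails if it takes over 210 s, if anything falls off the work surface, if the arm or the gripper's body presses on something with over 40 N, if the wrist force passes 120 N, or if a joint passes its speed limit or range.

## Working session

There is one attempt and no reset: what is moved stays moved. The work goes in short steps, Python scripts to look and compute and a tool call to move; the robot and the scene stay as the last step left them, time stands still between calls to the robot, and variables do not carry over. Pictures are saved under pics/ and viewed, about 12 in all and at most 16, crops included, and the job is handed in when it is done.

Besides the shell and the picture viewer there is one more tool, called after ">>>" as name(argument=value, ...) on one line, values as JSON. send_rows: Moves the arm, as the interface text tells. Its arguments: {"type":"object","properties":{"commands":{"type":"array","items":{"type":"object","properties":{"translation":{"type":"array","items":{"type":"number"}},"twist":{"type":"array","items":{"type":"number"}}}}},"grip":{"type":"number"}},"required":["commands"]}

```bash
mkdir -p pics; cat > h.py <<'E'
import numpy as np, cv2, sys
from workcell import ctrl
def grab(n, f=None):
    d=ctrl.get_image(n); im=cv2.cvtColor(d["img"],cv2.COLOR_RGB2BGR)
    if f: cv2.imwrite("pics/"+f,im)
    return im,np.array(d["intrinsics"]),np.array(d["cam_to_world"])
def ray(K,T,u,v,z):
    d=T[:3,:3]@np.linalg.inv(K)@np.array([u,v,1.]); o=T[:3,3]
    return (o+d*(z-o[2])/d[2])
def proj(K,T,p):
    q=np.linalg.inv(T)@np.append(p,1.); q=K@q[:3]; return q[:2]/q[2]
E
python3 - <<'E'
from h import *
for n in("top","scene"):
    im,K,T=grab(n,n+"0.png"); print(n,K.round(1).tolist(),T.round(3).tolist())
o=ctrl.get_obs(); print(o); print(ctrl.tcp_to_tips)
E
```

```text
top [[469.4, 0.0, 324.1], [0.0, 469.4, 241.3], [0.0, 0.0, 1.0]] [[-0.017, -0.982, 0.19, 424.848], [-1.0, 0.012, -0.027, 63.805], [0.024, -0.191, -0.981, 1103.028], [0.0, 0.0, 0.0, 1.0]]
scene [[483.2, 0.0, 319.8], [0.0, 483.2, 233.3], [0.0, 0.0, 1.0]] [[-0.728, 0.47, -0.498, 1184.599], [0.685, 0.517, -0.513, 605.033], [0.016, -0.715, -0.699, 853.737], [0.0, 0.0, 0.0, 1.0]]
{'t': 0.1, 'qpos': array([-1.29999090e+00,  4.23761916e-01,  1.63060928e+00, -1.46443632e-05,
        1.08859637e+00, -1.90079301e-02]), 'qvel': array([-1.73259416e-03, -7.93043831e-04,  6.37815335e-04, -1.55352565e-03,
       -5.45500452e-04, -3.21433867e-05]), 'joint_torque': array([ 4.49974607e-05, -5.45613492e+01, -2.74324965e+01,  6.45239674e-02,
        1.87715306e-02, -2.24033050e-05]), 'ee_pos': array([ 178.55911824, -598.68700566,  403.98250988]), 'orientation': array([-3.10731716e+00, -4.53460082e-01,  2.91272077e-04]), 'ft_force': array([-0.29520588, -0.25498271, -0.25472115]), 'moment': array([ 0.00989743, -0.00335641,  0.05821582]), 'width': 87.65717303241838}
182.0
```

View pics/top0.png

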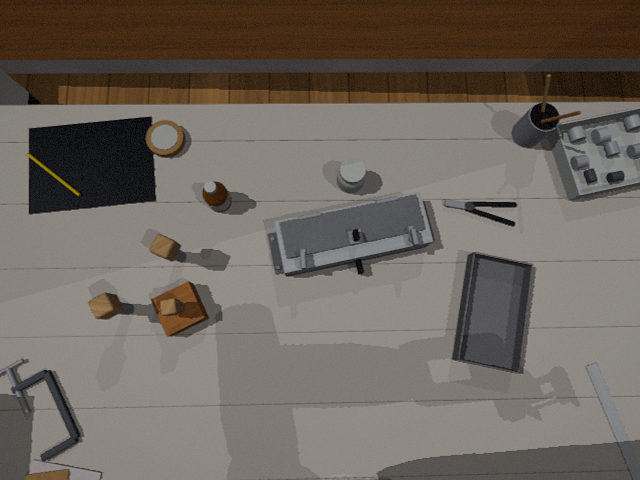

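View pics/scene0.png

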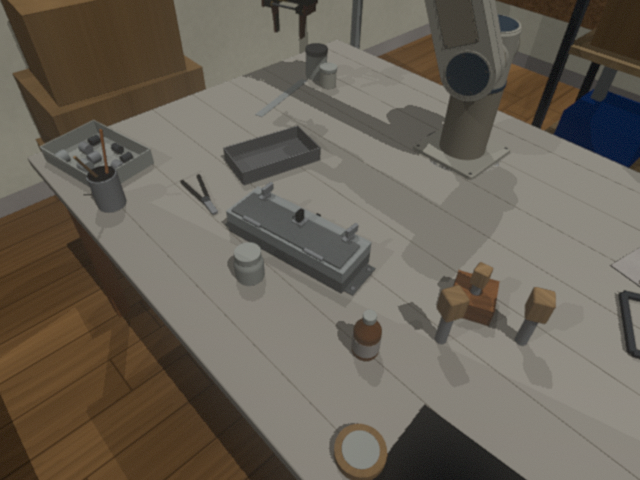

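The top view shows the stand in the centre: cams near (303,257) and (413,237), cover tab near (354,236) and drawer tab near (359,266). The drift in its block is at (172,306), the tub at (495,312), the bottle at (215,195), the jar at (352,175) and the pliers at (480,210). The scene view agrees. I'll enlarge these areas to measure.

```bash
python3 - <<'E'
from h import *
a=cv2.imread("pics/top0.png")
c=a[185:285,255:445]; c=cv2.resize(c,None,fx=4,fy=4,interpolation=cv2.INTER_CUBIC)
d=a[275:340,140:215]; d=cv2.resize(d,None,fx=3,fy=3,interpolation=cv2.INTER_CUBIC)
o=np.zeros((600,760,3),np.uint8); o[:400]=c; o[400:595,:225]=d
e=cv2.resize(a[245:380,445:540],None,fx=1.45,fy=1.45); o[400:400+e.shape[0],240:240+e.shape[1]]=e
o=np.clip(o.astype(float)*1.7,0,255).astype(np.uint8)
cv2.imwrite("pics/crop1.png",o)
E
```

```text
(no output)
```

View pics/crop1.png

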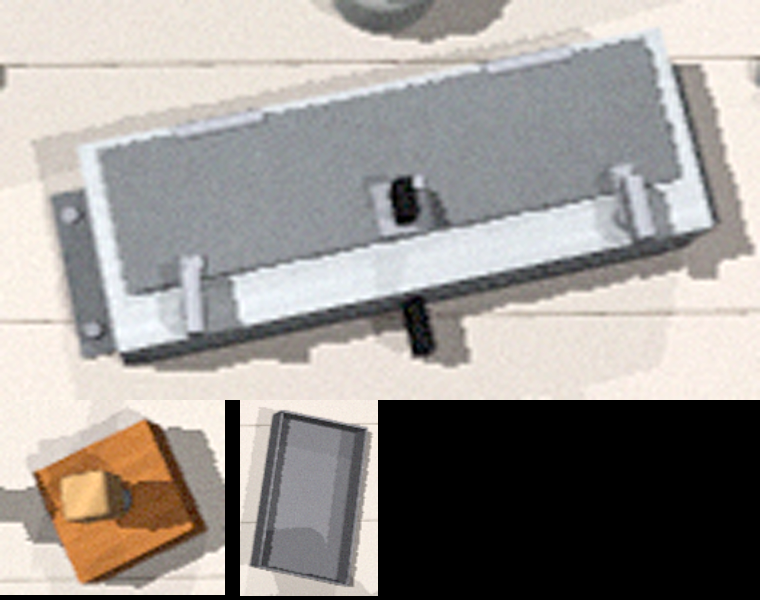

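The crop shows the mould top corners at about (80,148), (660,30), (713,225) and (125,352). Both wings run along the stand's x (locked), the drift handle top is near (87,495), and the tub is upright and tilted slightly. I'll convert these to world coordinates.

```bash
python3 - <<'E'
from h import *
a,K,T=grab("top"); s,Ks,Ts=grab("scene")
R=lambda u,v,z:ray(K,T,u,v,z)
C=lambda x,y,z:R(255+(x-1.5)/4,185+(y-1.5)/4,z)[:2]
tl,tr,br,bl=[C(x,y,68) for x,y in((80,148),(660,30),(713,225),(125,352))]
c=(tl+tr+br+bl)/4
yv=(tl-tr)+(bl-br); yaw=np.arctan2(-yv[0],yv[1]); print("stand",c.round(1),"yaw",yaw, np.linalg.norm(tl-tr),np.linalg.norm(tl-bl))
def S(x,y): return c+np.array([x*np.cos(yaw)-y*np.sin(yaw),x*np.sin(yaw)+y*np.cos(yaw)])
print("cams pred",S(-45,125).round(1),S(-45,-125).round(1))
print("cams meas",C(193,296,101).round(1),C(640,203,101).round(1))
print("tab",C(403,200,106).round(1)); print("dtab",C(418,326,42).round(1),S(-60-16,0))
D=lambda x,y,z:R(140+(x-1)/3,275+(y-1)/3,z)[:2]
print("handle top",D(87,496,120).round(1) if 0 else D(87,96,120).round(1))
bc=[D(x,y-400,50) for x,y in((148,420),(203,527),(85,582),(35,472))]; print("block",np.mean(bc,0).round(1),[b.round(0) for b in bc])
# tub
Tt=lambda x,y,z:R(445+(x-240)/1.45,245+(y-400)/1.45,z)[:2]
tc=[Tt(x,y,45) for x,y in((277,410),(370,428),(351,586),(250,567))]; print("tub",np.mean(tc,0).round(1),[b.round(0) for b in tc])
# handle by colour in both views
for n,im,(x0,x1,y0,y1) in(("top",a,(150,215,280,340)),("scene",s,(440,505,255,330))):
    hsv=cv2.cvtColor(im,cv2.COLOR_BGR2HSV)[y0:y1,x0:x1]
    o=im[y0:y1,x0:x1]; print(n)
    m=((hsv[...,1]<150)&(hsv[...,1]>70)).astype(np.uint8)
    k,l,st,ce=cv2.connectedComponentsWithStats(m)
    for i in range(1,k):
        if st[i,4]>40: print(st[i]+[x0,y0,0,0,0],ce[i]+[x0,y0])
big=cv2.resize(s[250:335,430:565],None,fx=4,fy=4,interpolation=cv2.INTER_CUBIC)
t=cv2.resize(a[275:340,140:215],None,fx=4,fy=4,interpolation=cv2.INTER_CUBIC)
o=np.zeros((600,560,3),np.uint8); o[:340,:540]=big; o[340:600,:300]=t
cv2.imwrite("pics/crop2.png",np.clip(o*1.6,0,255).astype(np.uint8))
E
```

```text
stand [647.4 -32.6] yaw 0.19800806636134977 339.7723438105488 118.94386041468526
cams pred [578.7  81.1] [ 627.8 -164. ]
cams meas [581.6  82.6] [ 629.8 -162.5]
tab [632. -32.]
dtab [571.7 -44.5] [572.8641068  -47.57268956]
handle top [482.2 359.5]
block [483.1 357.9] [array([542., 338.]), array([462., 295.]), array([424., 379.]), array([504., 419.])]
tub [ 464.8 -347.2] [array([ 601., -302.]), array([ 570., -449.]), array([ 329., -395.]), array([ 360., -242.])]
top
[159 298  24  17 310] [169.96129032 306.55483871]
scene
[ 440  262   59   63 2472] [470.48017799 296.302589  ]
```

View pics/crop2.png

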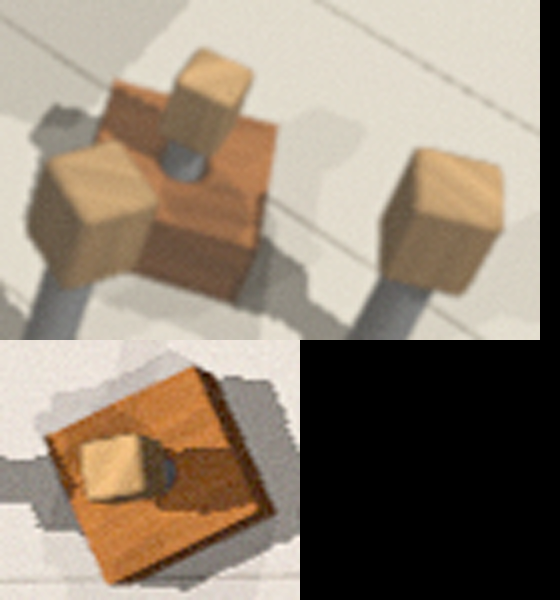

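Located: stand centre (647,-33) with yaw 0.198, cams at about (580,82) and (629,-163), drift (482,359) with handle yaw about 0.14, and tub (465,-347) with yaw about -0.235. I'll start with the right cam.

>>> send_rows(commands=[{"translation": [0.075, 0.073, -0.01], "twist": [0, 0, 0.1]}, {"translation": [0.15, 0.145, -0.02], "twist": [0, 0, 0.2]}, {"translation": [0.225, 0.218, -0.03], "twist": [0, 0, 0.3]}, {"translation": [0.3, 0.29, -0.04], "twist": [0, 0, 0.4]}, {"translation": [0.375, 0.363, -0.05], "twist": [0, 0, 0.5]}, {"translation": [0.45, 0.436, -0.06], "twist": [0, 0, 0.6]}, {"translation": [0.525, 0.508, -0.07], "twist": [0, 0, 0.7]}, {"translation": [0.6, 0.581, -0.08], "twist": [0, 0, 0.8]}, {"translation": [0.675, 0.653, -0.09], "twist": [0, 0, 0.9]}, {"translation": [0.75, 0.726, -0.1], "twist": [0, 0, 1.0]}], grip=-1)

```text
t: 1.2
ee_pos: [253.9, -525.9, 394.5]
orientation: [-2.898, -1.211, 0.0]
ft_force: [0.4, -0.2, 0.1]
width: 88.0
```

>>> send_rows(commands=[{"translation": [0.075, 0.073, -0.01], "twist": [0, 0, 0.1]}, {"translation": [0.15, 0.145, -0.02], "twist": [0, 0, 0.2]}, {"translation": [0.225, 0.218, -0.03], "twist": [0, 0, 0.3]}, {"translation": [0.3, 0.29, -0.04], "twist": [0, 0, 0.4]}, {"translation": [0.375, 0.363, -0.05], "twist": [0, 0, 0.5]}, {"translation": [0.45, 0.436, -0.06], "twist": [0, 0, 0.6]}, {"translation": [0.525, 0.508, -0.07], "twist": [0, 0, 0.7]}, {"translation": [0.6, 0.581, -0.08], "twist": [0, 0, 0.8]}, {"translation": [0.675, 0.653, -0.09], "twist": [0, 0, 0.9]}, {"translation": [0.75, 0.726, -0.1], "twist": [0, 0, 1.0]}])

```text
t: 2.2
ee_pos: [328.9, -453.4, 384.5]
orientation: [-2.508, -1.891, -0.0]
ft_force: [0.7, -0.5, 0.5]
width: 87.8
```

>>> send_rows(commands=[{"translation": [0.075, 0.073, -0.01], "twist": [0, 0, 0.1]}, {"translation": [0.15, 0.145, -0.02], "twist": [0, 0, 0.2]}, {"translation": [0.225, 0.218, -0.03], "twist": [0, 0, 0.3]}, {"translation": [0.3, 0.29, -0.04], "twist": [0, 0, 0.4]}, {"translation": [0.375, 0.363, -0.05], "twist": [0, 0, 0.5]}, {"translation": [0.45, 0.436, -0.06], "twist": [0, 0, 0.6]}, {"translation": [0.525, 0.508, -0.07], "twist": [0, 0, 0.7]}, {"translation": [0.6, 0.581, -0.08], "twist": [0, 0, 0.8]}, {"translation": [0.675, 0.653, -0.09], "twist": [0, 0, 0.9]}, {"translation": [0.75, 0.726, -0.1], "twist": [0, 0, 1.0]}])

```text
t: 3.2
ee_pos: [403.9, -380.8, 374.5]
orientation: [-1.963, -2.453, -0.0]
ft_force: [-0.4, 0.3, -0.1]
width: 87.6
```

>>> send_rows(commands=[{"translation": [0.075, 0.073, -0.01], "twist": [0, 0, 0.1]}, {"translation": [0.15, 0.145, -0.02], "twist": [0, 0, 0.2]}, {"translation": [0.225, 0.218, -0.03], "twist": [0, 0, 0.3]}, {"translation": [0.3, 0.29, -0.04], "twist": [0, 0, 0.4]}, {"translation": [0.375, 0.363, -0.05], "twist": [0, 0, 0.5]}, {"translation": [0.45, 0.436, -0.06], "twist": [0, 0, 0.6]}, {"translation": [0.525, 0.508, -0.07], "twist": [0, 0, 0.7]}, {"translation": [0.6, 0.581, -0.08], "twist": [0, 0, 0.8]}, {"translation": [0.675, 0.653, -0.09], "twist": [0, 0, 0.9]}, {"translation": [0.75, 0.726, -0.1], "twist": [0, 0, 1.0]}])

```text
t: 4.2
ee_pos: [478.9, -308.2, 364.5]
orientation: [-1.295, -2.862, -0.0]
ft_force: [0.3, 0.2, -0.2]
width: 87.6
```

>>> send_rows(commands=[{"translation": [0.075, 0.073, -0.01], "twist": [0, 0, 0.1]}, {"translation": [0.15, 0.145, -0.02], "twist": [0, 0, 0.2]}, {"translation": [0.225, 0.218, -0.03], "twist": [0, 0, 0.3]}, {"translation": [0.3, 0.29, -0.04], "twist": [0, 0, 0.4]}, {"translation": [0.375, 0.363, -0.05], "twist": [0, 0, 0.5]}, {"translation": [0.45, 0.436, -0.06], "twist": [0, 0, 0.6]}, {"translation": [0.525, 0.508, -0.07], "twist": [0, 0, 0.7]}, {"translation": [0.6, 0.581, -0.08], "twist": [0, 0, 0.8]}, {"translation": [0.675, 0.653, -0.09], "twist": [0, 0, 0.9]}, {"translation": [0.75, 0.726, -0.1], "twist": [0, 0, 1.0]}])

```text
t: 5.2
ee_pos: [553.9, -235.6, 354.5]
orientation: [-0.546, -3.093, -0.0]
ft_force: [-0.1, -0.1, -0.4]
width: 87.6
```

>>> send_rows(commands=[{"translation": [0.075, 0.073, -0.01], "twist": [0, 0, 0.1]}, {"translation": [0.15, 0.145, -0.02], "twist": [0, 0, 0.2]}, {"translation": [0.225, 0.218, -0.03], "twist": [0, 0, 0.3]}, {"translation": [0.3, 0.29, -0.04], "twist": [0, 0, 0.4]}, {"translation": [0.375, 0.363, -0.05], "twist": [0, 0, 0.5]}, {"translation": [0.45, 0.436, -0.06], "twist": [0, 0, 0.6]}, {"translation": [0.525, 0.508, -0.07], "twist": [0, 0, 0.7]}, {"translation": [0.6, 0.581, -0.08], "twist": [0, 0, 0.8]}, {"translation": [0.675, 0.653, -0.09], "twist": [0, 0, 0.9]}, {"translation": [0.75, 0.726, -0.1], "twist": [0, 0, 1.0]}])

```text
t: 6.2
ee_pos: [628.9, -163.0, 344.4]
orientation: [0.236, -3.132, -0.0]
ft_force: [0.3, -0.3, -0.2]
width: 87.6
```

>>> send_rows(commands=[{"translation": [0, 0, -0.1], "twist": [0, 0, 0.1]}, {"translation": [0, 0, -0.2], "twist": [0, 0, 0.1]}, {"translation": [0, 0, -0.3], "twist": [0, 0, 0.1]}, {"translation": [0, 0, -0.4], "twist": [0, 0, 0.1]}, {"translation": [0, 0, -0.5], "twist": [0, 0, 0.1]}, {"translation": [0, 0, -0.6], "twist": [0, 0, 0.1]}, {"translation": [0, 0, -0.7], "twist": [0, 0, 0.1]}, {"translation": [0, 0, -0.8], "twist": [0, 0, 0.1]}, {"translation": [0, 0, -0.8], "twist": [0, 0, 0.1]}, {"translation": [0, 0, -0.8], "twist": [0, 0, 0.1]}])

```text
t: 7.2
ee_pos: [628.6, -163.3, 264.4]
orientation: [0.311, -3.126, -0.0]
ft_force: [-0.8, -0.4, 0.4]
width: 88.1
```

>>> send_rows(commands=[{"translation": [0, 0, 0], "twist": [0, 0, 0]}, {"translation": [0, 0, 0], "twist": [0, 0, 0]}, {"translation": [0, 0, 0], "twist": [0, 0, 0]}, {"translation": [0, 0, 0], "twist": [0, 0, 0]}, {"translation": [0, 0, 0], "twist": [0, 0, 0]}, {"translation": [0, 0, 0], "twist": [0, 0, 0]}, {"translation": [0, 0, 0], "twist": [0, 0, 0]}, {"translation": [0, 0, 0], "twist": [0, 0, 0]}, {"translation": [0, 0, 0], "twist": [0, 0, 0]}, {"translation": [0, 0, 0], "twist": [0, 0, 0]}], grip=1)

```text
t: 8.2
ee_pos: [628.5, -162.9, 264.6]
orientation: [0.31, -3.126, -0.002]
ft_force: [-2.9, 16.4, 7.9]
width: 11.3
```

>>> send_rows(commands=[{"translation": [0, 0, 0], "twist": [0, 0, -0.08]}, {"translation": [0, 0, 0], "twist": [0, 0, -0.16]}, {"translation": [0, 0, 0], "twist": [0, 0, -0.24]}, {"translation": [0, 0, 0], "twist": [0, 0, -0.32]}, {"translation": [0, 0, 0], "twist": [0, 0, -0.4]}, {"translation": [0, 0, 0], "twist": [0, 0, -0.48]}, {"translation": [0, 0, 0], "twist": [0, 0, -0.56]}, {"translation": [0, 0, 0], "twist": [0, 0, -0.64]}, {"translation": [0, 0, 0], "twist": [0, 0, -0.72]}, {"translation": [0, 0, 0], "twist": [0, 0, -0.8]}])

```text
t: 9.2
ee_pos: [628.4, -161.7, 264.6]
orientation: [-0.319, -3.124, -0.004]
ft_force: [-0.9, 9.6, 3.1]
width: 9.8
```

>>> send_rows(commands=[{"translation": [0, 0.01, 0], "twist": [0, 0, -0.08]}, {"translation": [0, 0.02, 0], "twist": [0, 0, -0.16]}, {"translation": [0, 0.02, 0], "twist": [0, 0, -0.24]}, {"translation": [0, 0.02, 0], "twist": [0, 0, -0.32]}, {"translation": [0, 0.02, 0], "twist": [0, 0, -0.4]}, {"translation": [0, 0.02, 0], "twist": [0, 0, -0.48]}, {"translation": [0, 0.02, 0], "twist": [0, 0, -0.56]}, {"translation": [0, 0.02, 0], "twist": [0, 0, -0.64]}, {"translation": [0, 0.02, 0], "twist": [0, 0, -0.72]}, {"translation": [0, 0.02, 0], "twist": [0, 0, -0.8]}])

```text
t: 10.2
ee_pos: [628.5, -160.7, 264.6]
orientation: [-0.933, -2.999, -0.001]
ft_force: [0.2, 3.9, 0.7]
width: 9.5
```

>>> send_rows(commands=[{"translation": [0, 0, 0], "twist": [0, 0, -0.08]}, {"translation": [0, 0, 0], "twist": [0, 0, -0.16]}, {"translation": [0, 0, 0], "twist": [0, 0, -0.24]}, {"translation": [0, 0, 0], "twist": [0, 0, -0.32]}, {"translation": [0, 0, 0], "twist": [0, 0, -0.4]}, {"translation": [0, 0, 0], "twist": [0, 0, -0.48]}, {"translation": [0, 0, 0], "twist": [0, 0, -0.56]}, {"translation": [0, 0, 0], "twist": [0, 0, -0.64]}, {"translation": [0, 0, 0], "twist": [0, 0, -0.72]}, {"translation": [0, 0, 0], "twist": [0, 0, -0.8]}])

```text
t: 11.2
ee_pos: [628.8, -160.5, 264.7]
orientation: [-1.511, -2.754, -0.002]
ft_force: [1.3, 5.8, 0.3]
width: 9.6
```

>>> send_rows(commands=[{"translation": [0, 0, 0], "twist": [0, 0, -0.08]}, {"translation": [0, 0, 0], "twist": [0, 0, -0.16]}, {"translation": [0, 0, 0], "twist": [0, 0, -0.24]}, {"translation": [0, 0, 0], "twist": [0, 0, -0.32]}, {"translation": [0, 0, 0], "twist": [0, 0, -0.4]}, {"translation": [0, 0, 0], "twist": [0, 0, -0.48]}, {"translation": [0, 0, 0], "twist": [0, 0, -0.56]}, {"translation": [0, 0, 0], "twist": [0, 0, -0.64]}, {"translation": [0, 0, 0], "twist": [0, 0, -0.72]}, {"translation": [0, 0, 0], "twist": [0, 0, -0.74]}])

```text
t: 12.2
ee_pos: [629.1, -160.3, 264.7]
orientation: [-1.991, -2.43, -0.003]
ft_force: [2.9, 5.2, 0.2]
width: 9.5
```

>>> send_rows(commands=[{"translation": [0, 0, 0], "twist": [0, 0, 0]}, {"translation": [0, 0, 0], "twist": [0, 0, 0]}, {"translation": [0, 0, 0], "twist": [0, 0, 0]}, {"translation": [0, 0, 0], "twist": [0, 0, 0]}, {"translation": [0, 0, 0], "twist": [0, 0, 0]}, {"translation": [0, 0, 0.1], "twist": [0, 0, 0]}, {"translation": [0, 0, 0.2], "twist": [0, 0, 0]}, {"translation": [0, 0, 0.3], "twist": [0, 0, 0]}, {"translation": [0, 0, 0.4], "twist": [0, 0, 0]}, {"translation": [0, 0, 0.5], "twist": [0, 0, 0]}], grip=-1)

```text
t: 13.2
ee_pos: [628.7, -161.3, 316.0]
orientation: [1.989, 2.431, 0.001]
ft_force: [0.7, -0.2, -0.1]
width: 85.7
```

>>> send_rows(commands=[{"translation": [-0.016, 0.082, 0], "twist": [0, 0, 0.1]}, {"translation": [-0.032, 0.164, 0], "twist": [0, 0, 0.2]}, {"translation": [-0.048, 0.246, 0], "twist": [0, 0, 0.3]}, {"translation": [-0.064, 0.328, 0], "twist": [0, 0, 0.4]}, {"translation": [-0.08, 0.41, 0], "twist": [0, 0, 0.5]}, {"translation": [-0.096, 0.492, 0], "twist": [0, 0, 0.6]}, {"translation": [-0.112, 0.574, 0], "twist": [0, 0, 0.7]}, {"translation": [-0.128, 0.656, 0], "twist": [0, 0, 0.8]}, {"translation": [-0.144, 0.738, 0], "twist": [0, 0, 0.9]}, {"translation": [-0.16, 0.82, 0], "twist": [0, 0, 1.0]}])

```text
t: 14.2
ee_pos: [612.6, -79.0, 315.4]
orientation: [1.323, 2.849, 0.0]
ft_force: [0.6, 0.7, -0.6]
width: 87.7
```

>>> send_rows(commands=[{"translation": [-0.016, 0.082, 0], "twist": [0, 0, 0.1]}, {"translation": [-0.032, 0.164, 0], "twist": [0, 0, 0.2]}, {"translation": [-0.048, 0.246, 0], "twist": [0, 0, 0.3]}, {"translation": [-0.064, 0.328, 0], "twist": [0, 0, 0.4]}, {"translation": [-0.08, 0.41, 0], "twist": [0, 0, 0.5]}, {"translation": [-0.096, 0.492, 0], "twist": [0, 0, 0.6]}, {"translation": [-0.112, 0.574, 0], "twist": [0, 0, 0.7]}, {"translation": [-0.128, 0.656, 0], "twist": [0, 0, 0.8]}, {"translation": [-0.144, 0.738, 0], "twist": [0, 0, 0.9]}, {"translation": [-0.16, 0.82, 0], "twist": [0, 0, 1.0]}])

```text
t: 15.2
ee_pos: [596.6, 3.0, 315.4]
orientation: [0.577, 3.087, 0.0]
ft_force: [-0.9, 0.6, 0.4]
width: 87.7
```

>>> send_rows(commands=[{"translation": [-0.016, 0.082, 0], "twist": [0, 0, 0.1]}, {"translation": [-0.032, 0.164, 0], "twist": [0, 0, 0.2]}, {"translation": [-0.048, 0.246, 0], "twist": [0, 0, 0.3]}, {"translation": [-0.064, 0.328, 0], "twist": [0, 0, 0.4]}, {"translation": [-0.08, 0.41, 0], "twist": [0, 0, 0.5]}, {"translation": [-0.096, 0.492, 0], "twist": [0, 0, 0.6]}, {"translation": [-0.112, 0.574, 0], "twist": [0, 0, 0.7]}, {"translation": [-0.128, 0.656, 0], "twist": [0, 0, 0.8]}, {"translation": [-0.144, 0.738, 0], "twist": [0, 0, 0.9]}, {"translation": [-0.16, 0.82, 0], "twist": [0, 0, 1.0]}])

```text
t: 16.2
ee_pos: [580.6, 85.0, 315.4]
orientation: [-0.204, 3.134, 0.0]
ft_force: [0.1, -0.2, -0.5]
width: 87.9
```

>>> send_rows(commands=[{"translation": [0, 0, 0], "twist": [0, 0, 0.14]}, {"translation": [0, 0, -0.07], "twist": [0, 0, 0.14]}, {"translation": [0, 0, -0.14], "twist": [0, 0, 0.14]}, {"translation": [0, 0, -0.21], "twist": [0, 0, 0.14]}, {"translation": [0, 0, -0.28], "twist": [0, 0, 0.14]}, {"translation": [0, 0, -0.35], "twist": [0, 0, 0.14]}, {"translation": [0, 0, -0.42], "twist": [0, 0, 0.14]}, {"translation": [0, 0, -0.5], "twist": [0, 0, 0.14]}, {"translation": [0, 0, -0.5], "twist": [0, 0, 0.14]}, {"translation": [0, 0, -0.5], "twist": [0, 0, 0.14]}])

```text
t: 17.2
ee_pos: [580.6, 84.7, 264.4]
orientation: [0.311, -3.126, 0.0]
ft_force: [-0.2, 0.7, -0.3]
width: 87.7
```

>>> send_rows(commands=[{"translation": [0, 0, 0], "twist": [0, 0, 0]}, {"translation": [0, 0, 0], "twist": [0, 0, 0]}, {"translation": [0, 0, 0], "twist": [0, 0, 0]}, {"translation": [0, 0, 0], "twist": [0, 0, 0]}, {"translation": [0, 0, 0], "twist": [0, 0, 0]}, {"translation": [0, 0, 0], "twist": [0, 0, 0]}, {"translation": [0, 0, 0], "twist": [0, 0, 0]}, {"translation": [0, 0, 0], "twist": [0, 0, 0]}, {"translation": [0, 0, 0], "twist": [0, 0, 0]}, {"translation": [0, 0, 0], "twist": [0, 0, 0]}], grip=1)

```text
t: 18.2
ee_pos: [580.8, 84.3, 264.7]
orientation: [-0.312, 3.126, -0.002]
ft_force: [5.7, -10.0, -2.2]
width: 11.5
```

>>> send_rows(commands=[{"translation": [0, -0.01, 0], "twist": [0, 0, -0.08]}, {"translation": [0, -0.015, 0], "twist": [0, 0, -0.16]}, {"translation": [0, -0.015, 0], "twist": [0, 0, -0.24]}, {"translation": [0, -0.015, 0], "twist": [0, 0, -0.32]}, {"translation": [0, -0.015, 0], "twist": [0, 0, -0.4]}, {"translation": [0, -0.015, 0], "twist": [0, 0, -0.48]}, {"translation": [0, -0.015, 0], "twist": [0, 0, -0.56]}, {"translation": [0, -0.015, 0], "twist": [0, 0, -0.64]}, {"translation": [0, -0.015, 0], "twist": [0, 0, -0.72]}, {"translation": [0, -0.015, 0], "twist": [0, 0, -0.8]}])

```text
t: 19.2
ee_pos: [581.0, 83.6, 264.7]
orientation: [0.319, 3.124, 0.001]
ft_force: [2.2, 2.5, -1.8]
width: 10.2
```

>>> send_rows(commands=[{"translation": [0, 0, 0], "twist": [0, 0, -0.08]}, {"translation": [0, 0, 0], "twist": [0, 0, -0.16]}, {"translation": [0, 0, 0], "twist": [0, 0, -0.24]}, {"translation": [0, 0, 0], "twist": [0, 0, -0.32]}, {"translation": [0, 0, 0], "twist": [0, 0, -0.4]}, {"translation": [0, 0, 0], "twist": [0, 0, -0.48]}, {"translation": [0, 0, 0], "twist": [0, 0, -0.56]}, {"translation": [0, 0, 0], "twist": [0, 0, -0.64]}, {"translation": [0, 0, 0], "twist": [0, 0, -0.72]}, {"translation": [0, 0, 0], "twist": [0, 0, -0.8]}])

```text
t: 20.2
ee_pos: [580.9, 83.5, 264.7]
orientation: [0.933, 2.999, 0.001]
ft_force: [0.8, 2.2, -1.4]
width: 9.8
```

>>> send_rows(commands=[{"translation": [0, 0, 0], "twist": [0, 0, -0.08]}, {"translation": [0, 0, 0], "twist": [0, 0, -0.16]}, {"translation": [0, 0, 0], "twist": [0, 0, -0.24]}, {"translation": [0, 0, 0], "twist": [0, 0, -0.32]}, {"translation": [0, 0, 0], "twist": [0, 0, -0.4]}, {"translation": [0, 0, 0], "twist": [0, 0, -0.48]}, {"translation": [0, 0, 0], "twist": [0, 0, -0.56]}, {"translation": [0, 0, 0], "twist": [0, 0, -0.64]}, {"translation": [0, 0, 0], "twist": [0, 0, -0.72]}, {"translation": [0, 0, 0], "twist": [0, 0, -0.8]}])

```text
t: 21.2
ee_pos: [580.9, 83.5, 264.7]
orientation: [1.511, 2.754, 0.001]
ft_force: [1.4, 1.5, -0.8]
width: 9.7
```

>>> send_rows(commands=[{"translation": [0, 0, 0], "twist": [0, 0, -0.08]}, {"translation": [0, 0, 0], "twist": [0, 0, -0.16]}, {"translation": [0, 0, 0], "twist": [0, 0, -0.24]}, {"translation": [0, 0, 0], "twist": [0, 0, -0.32]}, {"translation": [0, 0, 0], "twist": [0, 0, -0.4]}, {"translation": [0, 0, 0], "twist": [0, 0, -0.48]}, {"translation": [0, 0, 0], "twist": [0, 0, -0.56]}, {"translation": [0, 0, 0], "twist": [0, 0, -0.64]}, {"translation": [0, 0, 0], "twist": [0, 0, -0.72]}, {"translation": [0, 0, 0], "twist": [0, 0, -0.74]}])

```text
t: 22.2
ee_pos: [580.8, 83.4, 264.7]
orientation: [1.99, 2.43, 0.001]
ft_force: [0.7, 2.0, -1.8]
width: 9.9
```

>>> send_rows(commands=[{"translation": [0, 0, 0], "twist": [0, 0, 0]}, {"translation": [0, 0, 0], "twist": [0, 0, 0]}, {"translation": [0, 0, 0], "twist": [0, 0, 0]}, {"translation": [0, 0, 0], "twist": [0, 0, 0]}, {"translation": [0, 0, 0], "twist": [0, 0, 0]}, {"translation": [0, 0, 0.1], "twist": [0, 0, 0]}, {"translation": [0, 0, 0.2], "twist": [0, 0, 0]}, {"translation": [0, 0, 0.3], "twist": [0, 0, 0]}, {"translation": [0, 0, 0.4], "twist": [0, 0, 0]}, {"translation": [0, 0, 0.5], "twist": [0, 0, 0]}], grip=-1)

```text
t: 23.2
ee_pos: [580.7, 83.2, 316.0]
orientation: [1.989, 2.431, 0.001]
ft_force: [-0.0, 0.3, -0.8]
width: 85.9
```

```bash
python3 - <<'E'
from h import *
a,K,T=grab("top")
C=lambda x,y,z:ray(K,T,255+(x-1.5)/4,185+(y-1.5)/4,z)[:2]+[1.7,2.9]
c=np.array([649.1,-29.7]);y=.196
def L(p): d=p-c; return np.array([d[0]*np.cos(y)+d[1]*np.sin(y),-d[0]*np.sin(y)+d[1]*np.cos(y)]).round(1)
for n,p,z in(("front edge",(130,293),75),("front edge R",(682,180),75),("rear L",(98,150),75),("rearR",(648,40),75),("tab top rear",(405,178),106),("tabtopfront",(405,208),106),("hinge",(265,116),69),("mouldfront",(125,352),68)):
    print(n,L(C(*p,z)))
E
```

```text
front edge [-29.2 159.2]
front edge R [ -30.6 -157.3]
rear L [ 54.1 160.7]
rearR [  52.8 -158.9]
tab top rear [-3.3 -0.2]
tabtopfront [-19.5   3.5]
hinge [55.6 64.5]
mouldfront [-59.8 168.5]
```

>>> send_rows(commands=[{"translation": [0.027, -0.058, 0], "twist": [0, 0, 0.1]}, {"translation": [0.055, -0.116, 0], "twist": [0, 0, 0.2]}, {"translation": [0.082, -0.173, 0], "twist": [0, 0, 0.3]}, {"translation": [0.11, -0.231, 0], "twist": [0, 0, 0.4]}, {"translation": [0.137, -0.289, 0], "twist": [0, 0, 0.5]}, {"translation": [0.164, -0.347, 0], "twist": [0, 0, 0.6]}, {"translation": [0.192, -0.405, 0], "twist": [0, 0, 0.7]}, {"translation": [0.219, -0.462, 0], "twist": [0, 0, 0.8]}, {"translation": [0.247, -0.52, 0], "twist": [0, 0, 0.9]}, {"translation": [0.274, -0.578, 0], "twist": [0, 0, 1.0]}])

```text
t: 24.25
ee_pos: [608.1, 25.2, 314.9]
orientation: [1.323, 2.849, 0.0]
ft_force: [0.2, 0.4, -0.7]
width: 87.4
```

>>> send_rows(commands=[{"translation": [0.027, -0.058, 0], "twist": [0, 0, 0.1]}, {"translation": [0.055, -0.116, 0], "twist": [0, 0, 0.2]}, {"translation": [0.082, -0.173, 0], "twist": [0, 0, 0.3]}, {"translation": [0.11, -0.231, 0], "twist": [0, 0, 0.4]}, {"translation": [0.137, -0.289, 0], "twist": [0, 0, 0.5]}, {"translation": [0.164, -0.347, 0], "twist": [0, 0, 0.6]}, {"translation": [0.192, -0.405, 0], "twist": [0, 0, 0.7]}, {"translation": [0.219, -0.462, 0], "twist": [0, 0, 0.8]}, {"translation": [0.247, -0.52, 0], "twist": [0, 0, 0.9]}, {"translation": [0.274, -0.578, 0], "twist": [0, 0, 1.0]}])

```text
t: 25.25
ee_pos: [635.5, -32.6, 314.9]
orientation: [0.577, 3.088, -0.0]
ft_force: [0.1, 0.1, 0.3]
width: 87.6
```

>>> send_rows(commands=[{"translation": [0, 0, 0], "twist": [0, 0, 0.3]}, {"translation": [0, 0, 0], "twist": [0, 0, 0.6]}, {"translation": [0, 0, 0], "twist": [0, 0, 0.9]}, {"translation": [0, 0, 0], "twist": [0, 0, 1.0]}, {"translation": [0, 0, 0], "twist": [0, 0, 1.0]}, {"translation": [0, 0, -0.1], "twist": [0, 0, 1.0]}, {"translation": [0, 0, -0.2], "twist": [0, 0, 1.0]}, {"translation": [0, 0, -0.3], "twist": [0, 0, 1.0]}, {"translation": [0, 0, -0.4], "twist": [0, 0, 1.0]}, {"translation": [0, 0, -0.52], "twist": [0, 0, 1.0]}])

```text
t: 26.25
ee_pos: [635.4, -32.4, 261.5]
orientation: [0.201, -3.135, -0.0]
ft_force: [-0.0, -0.7, 0.2]
width: 87.5
```

>>> send_rows(commands=[{"translation": [0, 0, 0], "twist": [0, 0, 0.14]}, {"translation": [0, 0, 0], "twist": [0, 0, 0.14]}, {"translation": [0, 0, 0], "twist": [0, 0, 0.14]}, {"translation": [0, 0, 0], "twist": [0, 0, 0.14]}, {"translation": [0, 0, 0], "twist": [0, 0, 0.14]}, {"translation": [0, 0, 0], "twist": [0, 0, 0.14]}, {"translation": [0, 0, 0], "twist": [0, 0, 0.14]}, {"translation": [0, 0, 0], "twist": [0, 0, 0.14]}, {"translation": [0, 0, 0], "twist": [0, 0, 0.14]}, {"translation": [0, 0, 0], "twist": [0, 0, 0.14]}], grip=1)

```text
t: 27.25
ee_pos: [635.5, -32.6, 262.7]
orientation: [-0.311, 3.126, -0.001]
ft_force: [0.4, -7.1, -1.0]
width: 11.5
```

>>> send_rows(commands=[{"translation": [0.033, 0.007, 0.066], "twist": [0, 0, 0]}, {"translation": [0.074, 0.015, 0.129], "twist": [0, 0, 0]}, {"translation": [0.119, 0.024, 0.187], "twist": [0, 0, 0]}, {"translation": [0.17, 0.034, 0.241], "twist": [0, 0, 0]}, {"translation": [0.226, 0.045, 0.288], "twist": [0, 0, 0]}, {"translation": [0.286, 0.056, 0.33], "twist": [0, 0, 0]}, {"translation": [0.351, 0.07, 0.366], "twist": [0, 0, 0]}, {"translation": [0.419, 0.083, 0.395], "twist": [0, 0, 0]}, {"translation": [0.489, 0.097, 0.416], "twist": [0, 0, 0]}, {"translation": [0.56, 0.111, 0.431], "twist": [0, 0, 0]}])

```text
t: 28.25
ee_pos: [690.8, -21.7, 306.2]
orientation: [0.311, -3.122, 0.001]
ft_force: [-5.9, -3.9, -0.7]
width: 11.9
```

>>> send_rows(commands=[{"translation": [0.073, 0.014, 0.007], "twist": [0, 0, 0]}, {"translation": [0.146, 0.029, 0.007], "twist": [0, 0, 0]}, {"translation": [0.219, 0.043, -0.001], "twist": [0, 0, 0]}, {"translation": [0.29, 0.058, -0.016], "twist": [0, 0, 0]}, {"translation": [0.36, 0.072, -0.038], "twist": [0, 0, 0]}, {"translation": [0.428, 0.085, -0.067], "twist": [0, 0, 0]}, {"translation": [0.491, 0.098, -0.103], "twist": [0, 0, 0]}, {"translation": [0.551, 0.11, -0.146], "twist": [0, 0, 0]}, {"translation": [0.551, 0.11, -0.146], "twist": [0, 0, 0]}, {"translation": [0.551, 0.11, -0.146], "twist": [0, 0, 0]}])

```text
t: 29.25
ee_pos: [748.6, -10.0, 294.8]
orientation: [-0.311, 3.119, -0.001]
ft_force: [2.4, -1.0, 6.4]
width: 11.1
```

>>> send_rows(commands=[{"translation": [0, 0, 0], "twist": [0, 0, 0]}, {"translation": [0, 0, 0], "twist": [0, 0, 0]}, {"translation": [0, 0, 0], "twist": [0, 0, 0]}, {"translation": [0, 0, 0], "twist": [0, 0, 0]}, {"translation": [0, 0, 0], "twist": [0, 0, 0]}, {"translation": [0, 0, 0.1], "twist": [0, 0, 0]}, {"translation": [0, 0, 0.25], "twist": [0, 0, 0]}, {"translation": [0, 0, 0.4], "twist": [0, 0, 0]}, {"translation": [0, 0, 0.6], "twist": [0, 0, 0]}, {"translation": [0, 0, 0.8], "twist": [0, 0, 0]}], grip=-1)

```text
t: 30.25
ee_pos: [746.6, -10.3, 373.6]
orientation: [-0.311, 3.125, -0.0]
ft_force: [0.2, 0.6, -0.4]
width: 86.1
```

>>> send_rows(commands=[{"translation": [-0.1, 0.1, 0], "twist": [0, 0, 0]}, {"translation": [-0.2, 0.2, 0], "twist": [0, 0, 0]}, {"translation": [-0.3, 0.3, 0], "twist": [0, 0, 0]}, {"translation": [-0.4, 0.4, 0], "twist": [0, 0, 0]}, {"translation": [-0.5, 0.5, 0], "twist": [0, 0, 0]}, {"translation": [-0.6, 0.6, 0], "twist": [0, 0, 0]}, {"translation": [-0.7, 0.7, 0], "twist": [0, 0, 0]}, {"translation": [-0.8, 0.8, 0], "twist": [0, 0, 0]}, {"translation": [-0.9, 0.9, 0], "twist": [0, 0, 0]}, {"translation": [-1.0, 1.0, 0], "twist": [0, 0, 0]}])

```text
t: 31.25
ee_pos: [645.7, 90.5, 371.2]
orientation: [-0.311, 3.126, 0.0]
ft_force: [-0.4, -0.1, 0.8]
width: 87.3
```

>>> send_rows(commands=[{"translation": [-0.1, 0.1, 0], "twist": [0, 0, 0]}, {"translation": [-0.2, 0.2, 0], "twist": [0, 0, 0]}, {"translation": [-0.3, 0.3, 0], "twist": [0, 0, 0]}, {"translation": [-0.4, 0.4, 0], "twist": [0, 0, 0]}, {"translation": [-0.5, 0.5, 0], "twist": [0, 0, 0]}, {"translation": [-0.6, 0.6, 0], "twist": [0, 0, 0]}, {"translation": [-0.7, 0.7, 0], "twist": [0, 0, 0]}, {"translation": [-0.8, 0.8, 0], "twist": [0, 0, 0]}, {"translation": [-0.9, 0.9, 0], "twist": [0, 0, 0]}, {"translation": [-1.0, 1.0, 0], "twist": [0, 0, 0]}])

```text
t: 32.25
ee_pos: [545.7, 190.5, 371.2]
orientation: [-0.311, 3.126, -0.0]
ft_force: [-0.2, 0.3, -0.6]
width: 88.2
```

```bash
python3 - <<'E'
from h import *
a,K,T=grab("top","top1.png"); s,Ks,Ts=grab("scene")
P1=K@np.linalg.inv(T)[:3]; P2=Ks@np.linalg.inv(Ts)[:3]
for n,p,q in(("small top",(168.3,307.),(483.2,268.7)),("n1 ctr",(165,247),(452.5,303.7)),("n2 ctr",(105,306),(540,305))):
    X=cv2.triangulatePoints(P1,P2,np.array(p),np.array(q)); print(n,(X[:3]/X[3]).ravel().round(1))
c=cv2.resize(a[160:300,245:455],None,fx=3.6,fy=3.6,interpolation=cv2.INTER_CUBIC)
cv2.imwrite("pics/crop3.png",np.clip(c*1.7,0,255).astype(np.uint8))
E
```

```text
small top [481.3 362.7 114.5]
n1 ctr [ 2.   0.6 -0.2]
n2 ctr [0.6 9.8 5. ]
```

View pics/crop3.png

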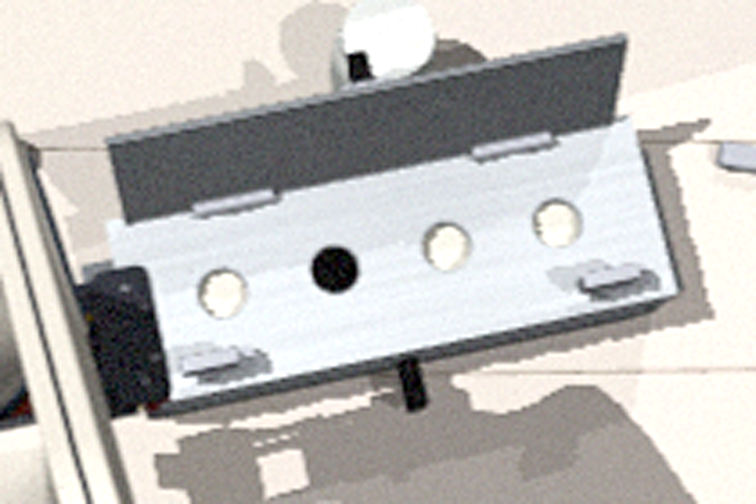

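Cover open and both cams unlocked. Holes 3, 1 and 0 (crop (222,293), (447,246), (557,223)) show tiles; hole 2 at (334,269) is empty and black.

```bash
python3 - <<'E'
from h import *
a,K,T=grab("top"); s,Ks,Ts=grab("scene")
P1=K@np.linalg.inv(T)[:3]; P2=Ks@np.linalg.inv(Ts)[:3]
for n,p,q in(("small top",(168.3,307.),(483.2,268.7)),("n1 ctr",(165.,247),(452.5,303.7)),("n2 ctr",(105.,306),(540.,305))):
    X=cv2.triangulatePoints(P1,P2,np.array(p),np.array(q)); print(n,(X[:3]/X[3]).ravel().round(1))
for i,(x,y) in zip((3,2,1,0),((222,293),(334,269),(447,246),(557,223))):
    print(i,ray(K,T,245+x/3.6-.4,160+y/3.6-.4,68)[:2].round(1), np.array([649.1-np.sin(.196)*(-108+72*i),-29.7+np.cos(.196)*(-108+72*i)]).round(1))
print(proj(Ks,Ts,[482.2,359.5,120]),proj(Ks,Ts,[484,361.5,120]))
E
```

```text
small top [481.3 362.7 114.5]
n1 ctr [606.6 374.3 119.6]
n2 ctr [485.3 490.1 119.8]
3 [626.7  75.2] [628.1  76.2]
2 [641.1   5. ] [642.1   5.6]
1 [655.  -66.5] [656.1 -65. ]
0 [ 669.1 -136.7] [ 670.1 -135.6]
[481.84182387 266.23979605] [482.18638798 267.22496289]
```

>>> send_rows(commands=[{"translation": [-0.032, 0.086, -0.008], "twist": [0, 0, -0.12]}, {"translation": [-0.063, 0.171, -0.016], "twist": [0, 0, -0.12]}, {"translation": [-0.095, 0.257, -0.024], "twist": [0, 0, -0.12]}, {"translation": [-0.126, 0.342, -0.032], "twist": [0, 0, -0.12]}, {"translation": [-0.158, 0.428, -0.04], "twist": [0, 0, -0.12]}, {"translation": [-0.19, 0.514, -0.048], "twist": [0, 0, -0.12]}, {"translation": [-0.221, 0.599, -0.056], "twist": [0, 0, -0.12]}, {"translation": [-0.253, 0.685, -0.064], "twist": [0, 0, -0.12]}, {"translation": [-0.284, 0.77, -0.072], "twist": [0, 0, -0.12]}, {"translation": [-0.316, 0.856, -0.08], "twist": [0, 0, -0.12]}])

```text
t: 33.45
ee_pos: [514.6, 276.0, 363.1]
orientation: [-0.217, 3.134, 0.0]
ft_force: [0.4, -0.5, 0.3]
width: 87.7
```

>>> send_rows(commands=[{"translation": [-0.04, 0.107, 0], "twist": [0, 0, 0]}, {"translation": [-0.08, 0.214, 0], "twist": [0, 0, 0]}, {"translation": [-0.12, 0.321, 0], "twist": [0, 0, 0]}, {"translation": [-0.16, 0.428, 0], "twist": [0, 0, 0]}, {"translation": [-0.2, 0.535, 0], "twist": [0, 0, 0]}, {"translation": [-0.24, 0.642, 0], "twist": [0, 0, 0]}, {"translation": [-0.28, 0.749, 0], "twist": [0, 0, 0]}, {"translation": [-0.317, 0.857, 0], "twist": [0, 0, 0]}, {"translation": [-0.317, 0.857, 0], "twist": [0, 0, 0]}, {"translation": [-0.317, 0.857, 0], "twist": [0, 0, 0]}])

```text
t: 34.45
ee_pos: [483.1, 361.2, 363.1]
orientation: [0.218, -3.134, 0.0]
ft_force: [-0.4, 0.7, 0.3]
width: 87.5
```

>>> send_rows(commands=[{"translation": [0, 0, -0.12], "twist": [0, 0, 0]}, {"translation": [0, 0, -0.24], "twist": [0, 0, 0]}, {"translation": [0, 0, -0.36], "twist": [0, 0, 0]}, {"translation": [0, 0, -0.48], "twist": [0, 0, 0]}, {"translation": [0, 0, -0.6], "twist": [0, 0, 0]}, {"translation": [0, 0, -0.72], "twist": [0, 0, 0]}, {"translation": [0, 0, -0.84], "twist": [0, 0, 0]}, {"translation": [0, 0, -0.94], "twist": [0, 0, 0]}, {"translation": [0, 0, -1.0], "twist": [0, 0, 0]}, {"translation": [0, 0, -1.0], "twist": [0, 0, 0]}])

```text
t: 35.45
ee_pos: [483.0, 360.9, 262.2]
orientation: [0.217, -3.133, 0.001]
ft_force: [0.6, 0.1, 0.8]
width: 87.7
```

>>> send_rows(commands=[{"translation": [0, 0, 0], "twist": [0, 0, 0]}, {"translation": [0, 0, 0], "twist": [0, 0, 0]}, {"translation": [0, 0, 0], "twist": [0, 0, 0]}, {"translation": [0, 0, 0], "twist": [0, 0, 0]}, {"translation": [0, 0, 0], "twist": [0, 0, 0]}, {"translation": [0, 0, 0], "twist": [0, 0, 0]}, {"translation": [0, 0, 0], "twist": [0, 0, 0]}, {"translation": [0, 0, 0], "twist": [0, 0, 0]}, {"translation": [0, 0, 0], "twist": [0, 0, 0]}, {"translation": [0, 0, 0], "twist": [0, 0, 0]}], grip=1)

```text
t: 36.45
ee_pos: [483.3, 361.0, 263.2]
orientation: [-0.217, 3.134, -0.0]
ft_force: [-0.5, -0.0, 1.1]
width: 31.9
```

>>> send_rows(commands=[{"translation": [0, 0, 0.1], "twist": [0, 0, 0]}, {"translation": [0, 0, 0.2], "twist": [0, 0, 0]}, {"translation": [0, 0, 0.3], "twist": [0, 0, 0]}, {"translation": [0, 0, 0.4], "twist": [0, 0, 0]}, {"translation": [0, 0, 0.5], "twist": [0, 0, 0]}, {"translation": [0, 0, 0.6], "twist": [0, 0, 0]}, {"translation": [0, 0, 0.7], "twist": [0, 0, 0]}, {"translation": [0, 0, 0.8], "twist": [0, 0, 0]}, {"translation": [0, 0, 0.9], "twist": [0, 0, 0]}, {"translation": [0, 0, 1.0], "twist": [0, 0, 0]}])

```text
t: 37.45
ee_pos: [483.2, 361.0, 364.0]
orientation: [0.217, -3.134, 0.0]
ft_force: [0.4, -0.0, -2.6]
width: 31.6
```

>>> send_rows(commands=[{"translation": [0.048, -0.095, 0.01], "twist": [0, 0, 0]}, {"translation": [0.096, -0.19, 0.02], "twist": [0, 0, 0]}, {"translation": [0.145, -0.285, 0.03], "twist": [0, 0, 0]}, {"translation": [0.193, -0.38, 0.04], "twist": [0, 0, 0]}, {"translation": [0.241, -0.475, 0.05], "twist": [0, 0, 0]}, {"translation": [0.289, -0.57, 0.06], "twist": [0, 0, 0]}, {"translation": [0.337, -0.665, 0.07], "twist": [0, 0, 0]}, {"translation": [0.386, -0.76, 0.07], "twist": [0, 0, 0]}, {"translation": [0.434, -0.855, 0.07], "twist": [0, 0, 0]}, {"translation": [0.482, -0.95, 0.07], "twist": [0, 0, 0]}])

```text
t: 38.45
ee_pos: [531.8, 265.2, 370.1]
orientation: [0.217, -3.134, 0.0]
ft_force: [0.3, 0.4, -1.6]
width: 31.9
```

>>> send_rows(commands=[{"translation": [0.048, -0.095, 0], "twist": [0, 0, 0]}, {"translation": [0.096, -0.19, 0], "twist": [0, 0, 0]}, {"translation": [0.145, -0.285, 0], "twist": [0, 0, 0]}, {"translation": [0.193, -0.38, 0], "twist": [0, 0, 0]}, {"translation": [0.241, -0.475, 0], "twist": [0, 0, 0]}, {"translation": [0.289, -0.57, 0], "twist": [0, 0, 0]}, {"translation": [0.337, -0.665, 0], "twist": [0, 0, 0]}, {"translation": [0.386, -0.76, 0], "twist": [0, 0, 0]}, {"translation": [0.434, -0.855, 0], "twist": [0, 0, 0]}, {"translation": [0.482, -0.95, 0], "twist": [0, 0, 0]}])

```text
t: 39.45
ee_pos: [580.0, 170.2, 370.2]
orientation: [-0.217, 3.134, -0.0]
ft_force: [-1.2, 0.3, -2.1]
width: 31.4
```

>>> send_rows(commands=[{"translation": [0.06, -0.118, 0], "twist": [0, 0, 0]}, {"translation": [0.12, -0.237, 0], "twist": [0, 0, 0]}, {"translation": [0.18, -0.356, 0], "twist": [0, 0, 0]}, {"translation": [0.24, -0.475, 0], "twist": [0, 0, 0]}, {"translation": [0.3, -0.594, 0], "twist": [0, 0, 0]}, {"translation": [0.36, -0.713, 0], "twist": [0, 0, 0]}, {"translation": [0.42, -0.832, 0], "twist": [0, 0, 0]}, {"translation": [0.481, -0.95, 0], "twist": [0, 0, 0]}, {"translation": [0.481, -0.95, 0], "twist": [0, 0, 0]}, {"translation": [0.481, -0.95, 0], "twist": [0, 0, 0]}])

```text
t: 40.45
ee_pos: [627.8, 75.7, 370.0]
orientation: [0.216, -3.134, -0.0]
ft_force: [0.1, -0.5, -1.8]
width: 31.9
```

```bash
python3 - <<'E'
from h import *
a,K,T=grab("top"); s,Ks,Ts=grab("scene","s2.png")
c=cv2.resize(a[160:300,245:455],None,fx=3,fy=3,interpolation=cv2.INTER_CUBIC)
d=cv2.resize(s[130:310,200:420],None,fx=2,fy=2,interpolation=cv2.INTER_CUBIC)
o=np.zeros((600,750,3),np.uint8); o[:420,:630]=c[:420]; 
o2=np.zeros((360,440,3),np.uint8); o2[:]=d
cv2.imwrite("pics/crop4.png",np.clip(cv2.resize(s[130:310,200:420],None,fx=3.3,fy=3.3)*1.7,0,255).astype(np.uint8))
print(ctrl.get_obs()["ee_pos"])
E
```

```text
[627.53578206  76.30886223 370.11655503]
```

View pics/crop4.png

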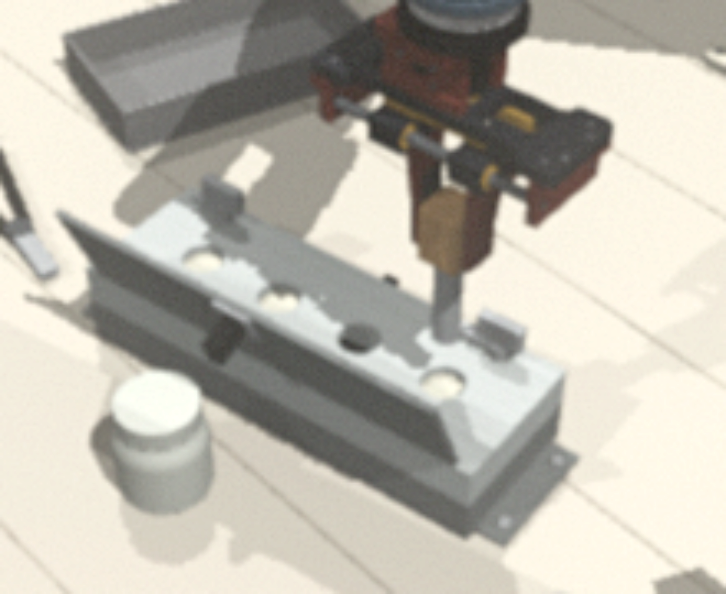

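The drift hangs straight below the fingers, its tip at crop (445,338), above hole 3 at (443,384). I'll check the tip numerically.

```bash
python3 - <<'E'
from h import *
s,Ks,Ts=grab("scene")
print(proj(Ks,Ts,[627.7,76,112]),"tip ctr pixel ~",200+446/3.3,130+336/3.3)
print(proj(Ks,Ts,[627.7,76,68]),"hole pixel",200+443/3.3,130+384/3.3)
c=s[195:245,315:360].astype(int).sum(2)
for v in range(214,238,2): print(v,c[v-195,5:35:1])
E
```

```text
[333.96021002 231.00919952] tip ctr pixel ~ 335.1515151515151 231.8181818181818
[333.24919333 244.91868298] hole pixel 334.24242424242425 246.36363636363637
214 [319 397 430 430 424 429 428 428 430 429 419 318 210 189 194 193 191 188
 172 197 307 405 435 435 430 429 430 427 429 430]
216 [266 368 422 427 426 428 427 426 429 435 421 312 210 193 192 194 186 189
 177 212 331 415 431 433 428 428 423 428 427 429]
218 [274 287 313 350 376 394 413 418 427 436 418 313 206 185 198 191 184 181
 176 215 335 414 430 430 427 428 433 426 431 430]
220 [274 272 264 266 273 282 314 344 381 393 373 276 195 196 202 198 190 186
 185 253 364 421 430 430 431 432 430 433 430 431]
222 [275 275 276 276 273 273 273 263 280 288 282 235 199 190 196 189 213 235
 242 278 396 429 427 430 431 424 420 424 428 428]
224 [268 271 268 270 281 275 280 279 274 278 254 212 193 201 213 234 257 257
 249 283 386 426 432 429 420 404 393 386 394 402]
226 [275 270 275 274 274 275 275 271 281 278 254 221 212 233 242 254 255 254
 252 296 381 413 416 405 348 290 307 342 363 367]
228 [274 279 274 275 272 279 273 274 277 277 254 225 212 229 241 247 254 255
 256 290 355 376 342 303 263 228 219 219 212 222]
230 [280 283 275 282 275 277 281 311 375 399 342 248 215 230 251 252 256 253
 260 258 296 338 347 304 239 225 210 207 203 202]
232 [273 283 276 272 277 297 369 410 423 418 383 306 240 231 242 254 252 249
 268 271 267 250 251 268 270 262 245 220 205 204]
234 [281 275 280 278 281 277 306 366 406 419 422 409 386 344 333 335 330 358
 393 407 387 336 286 262 239 219 225 236 243 249]
236 [281 272 277 279 279 280 282 273 310 361 393 411 424 425 417 424 422 420
 417 418 417 410 395 382 362 337 273 215 204 225]
```

>>> send_rows(commands=[{"translation": [0, 0, -0.08], "twist": [0, 0, 0]}, {"translation": [0, 0, -0.16], "twist": [0, 0, 0]}, {"translation": [0, 0, -0.24], "twist": [0, 0, 0]}, {"translation": [0, 0, -0.32], "twist": [0, 0, 0]}, {"translation": [0, 0, -0.36], "twist": [0, 0, 0]}, {"translation": [0, 0, -0.4], "twist": [0, 0, 0]}, {"translation": [0, 0, -0.43], "twist": [0, 0, 0]}, {"translation": [0, 0, -0.46], "twist": [0, 0, 0]}, {"translation": [0, 0, -0.48], "twist": [0, 0, 0]}, {"translation": [0, 0, -0.48], "twist": [0, 0, 0]}])

```text
t: 41.6
ee_pos: [627.7, 76.0, 322.0]
orientation: [0.217, -3.134, 0.0]
ft_force: [-0.7, -0.1, -2.1]
width: 31.6
```

In the hole with no contact. Pushing now.

>>> send_rows(commands=[{"translation": [0, 0, -0.035], "twist": [0, 0, 0]}, {"translation": [0, 0, -0.07], "twist": [0, 0, 0]}, {"translation": [0, 0, -0.105], "twist": [0, 0, 0]}, {"translation": [0, 0, -0.14], "twist": [0, 0, 0]}, {"translation": [0, 0, -0.175], "twist": [0, 0, 0]}, {"translation": [0, 0, -0.21], "twist": [0, 0, 0]}, {"translation": [0, 0, -0.245], "twist": [0, 0, 0]}, {"translation": [0, 0, -0.28], "twist": [0, 0, 0]}, {"translation": [0, 0, -0.315], "twist": [0, 0, 0]}, {"translation": [0, 0, -0.35], "twist": [0, 0, 0]}])

```text
t: 42.6
ee_pos: [627.6, 76.0, 286.7]
orientation: [0.217, -3.134, 0.0]
ft_force: [0.3, -0.5, -1.2]
width: 31.7
```

>>> send_rows(commands=[{"translation": [0, 0, 0], "twist": [0, 0, 0]}, {"translation": [0, 0, 0], "twist": [0, 0, 0]}, {"translation": [0, 0, 0.05], "twist": [0, 0, 0]}, {"translation": [0, 0, 0.12], "twist": [0, 0, 0]}, {"translation": [0, 0, 0.19], "twist": [0, 0, 0]}, {"translation": [0, 0, 0.26], "twist": [0, 0, 0]}, {"translation": [0, 0, 0.33], "twist": [0, 0, 0]}, {"translation": [0, 0, 0.4], "twist": [0, 0, 0]}, {"translation": [0, 0, 0.47], "twist": [0, 0, 0]}, {"translation": [0, 0, 0.55], "twist": [0, 0, 0]}])

```text
t: 43.6
ee_pos: [627.6, 76.0, 342.7]
orientation: [0.217, -3.134, -0.0]
ft_force: [-1.1, -0.5, -1.6]
width: 32.0
```

```bash
python3 - <<'E'
from h import *
s,Ks,Ts=grab("scene")
cv2.imwrite("pics/crop5.png",np.clip(cv2.resize(s[150:300,220:400],None,fx=3,fy=3)*1.7,0,255).astype(np.uint8))
E
```

```text
(no output)
```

View pics/crop5.png

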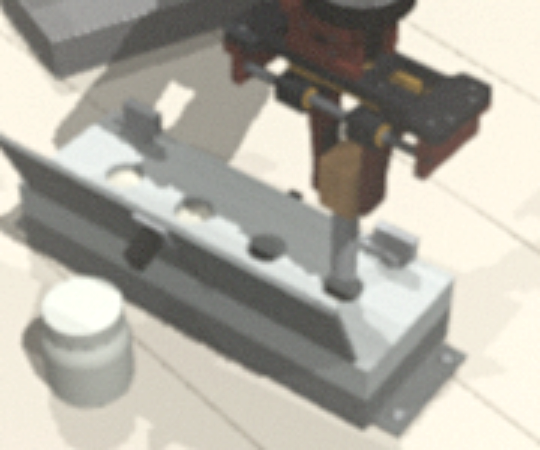

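Hole 3 at crop (342,290) is now dark, so its tile has dropped out and the drift is still straight. Next, holes 1 and 0.

>>> send_rows(commands=[{"translation": [0.014, -0.071, 0], "twist": [0, 0, 0]}, {"translation": [0.028, -0.141, 0], "twist": [0, 0, 0]}, {"translation": [0.042, -0.212, 0], "twist": [0, 0, 0]}, {"translation": [0.056, -0.283, 0], "twist": [0, 0, 0]}, {"translation": [0.07, -0.354, 0], "twist": [0, 0, 0]}, {"translation": [0.084, -0.424, 0], "twist": [0, 0, 0]}, {"translation": [0.098, -0.495, 0], "twist": [0, 0, 0]}, {"translation": [0.112, -0.566, 0], "twist": [0, 0, 0]}, {"translation": [0.126, -0.636, 0], "twist": [0, 0, 0]}, {"translation": [0.14, -0.707, 0], "twist": [0, 0, 0]}])

```text
t: 44.65
ee_pos: [641.8, 4.7, 342.2]
orientation: [-0.217, 3.134, -0.0]
ft_force: [-0.2, -0.1, -2.2]
width: 31.9
```

>>> send_rows(commands=[{"translation": [0.018, -0.088, 0], "twist": [0, 0, 0]}, {"translation": [0.035, -0.177, 0], "twist": [0, 0, 0]}, {"translation": [0.053, -0.265, 0], "twist": [0, 0, 0]}, {"translation": [0.07, -0.354, 0], "twist": [0, 0, 0]}, {"translation": [0.088, -0.442, 0], "twist": [0, 0, 0]}, {"translation": [0.105, -0.53, 0], "twist": [0, 0, 0]}, {"translation": [0.123, -0.619, 0], "twist": [0, 0, 0]}, {"translation": [0.141, -0.707, 0], "twist": [0, 0, 0]}, {"translation": [0.141, -0.707, 0], "twist": [0, 0, 0]}, {"translation": [0.141, -0.707, 0], "twist": [0, 0, 0]}])

```text
t: 45.65
ee_pos: [655.8, -65.6, 342.1]
orientation: [0.216, -3.134, -0.0]
ft_force: [-0.5, -0.2, -3.0]
width: 32.0
```

>>> send_rows(commands=[{"translation": [0, 0, -0.03], "twist": [0, 0, 0]}, {"translation": [0, 0, -0.06], "twist": [0, 0, 0]}, {"translation": [0, 0, -0.09], "twist": [0, 0, 0]}, {"translation": [0, 0, -0.12], "twist": [0, 0, 0]}, {"translation": [0, 0, -0.15], "twist": [0, 0, 0]}, {"translation": [0, 0, -0.18], "twist": [0, 0, 0]}, {"translation": [0, 0, -0.2], "twist": [0, 0, 0]}, {"translation": [0, 0, -0.2], "twist": [0, 0, 0]}, {"translation": [0, 0, -0.2], "twist": [0, 0, 0]}, {"translation": [0, 0, -0.2], "twist": [0, 0, 0]}])

```text
t: 46.65
ee_pos: [655.9, -65.5, 322.3]
orientation: [-0.217, 3.134, -0.0]
ft_force: [-0.4, 0.1, -1.8]
width: 32.0
```

>>> send_rows(commands=[{"translation": [0, 0, -0.035], "twist": [0, 0, 0]}, {"translation": [0, 0, -0.07], "twist": [0, 0, 0]}, {"translation": [0, 0, -0.105], "twist": [0, 0, 0]}, {"translation": [0, 0, -0.14], "twist": [0, 0, 0]}, {"translation": [0, 0, -0.175], "twist": [0, 0, 0]}, {"translation": [0, 0, -0.21], "twist": [0, 0, 0]}, {"translation": [0, 0, -0.245], "twist": [0, 0, 0]}, {"translation": [0, 0, -0.28], "twist": [0, 0, 0]}, {"translation": [0, 0, -0.315], "twist": [0, 0, 0]}, {"translation": [0, 0, -0.35], "twist": [0, 0, 0]}])

```text
t: 47.65
ee_pos: [655.7, -65.4, 286.7]
orientation: [0.217, -3.134, -0.0]
ft_force: [-0.2, -0.6, -2.1]
width: 32.1
```

>>> send_rows(commands=[{"translation": [0, 0, 0], "twist": [0, 0, 0]}, {"translation": [0, 0, 0], "twist": [0, 0, 0]}, {"translation": [0, 0, 0.05], "twist": [0, 0, 0]}, {"translation": [0, 0, 0.12], "twist": [0, 0, 0]}, {"translation": [0, 0, 0.19], "twist": [0, 0, 0]}, {"translation": [0, 0, 0.26], "twist": [0, 0, 0]}, {"translation": [0, 0, 0.33], "twist": [0, 0, 0]}, {"translation": [0, 0, 0.4], "twist": [0, 0, 0]}, {"translation": [0, 0, 0.47], "twist": [0, 0, 0]}, {"translation": [0, 0, 0.55], "twist": [0, 0, 0]}])

```text
t: 48.65
ee_pos: [655.7, -65.4, 342.7]
orientation: [0.217, -3.134, -0.0]
ft_force: [0.3, 0.1, -2.1]
width: 32.0
```

>>> send_rows(commands=[{"translation": [0.018, -0.088, 0], "twist": [0, 0, 0]}, {"translation": [0.035, -0.177, 0], "twist": [0, 0, 0]}, {"translation": [0.053, -0.265, 0], "twist": [0, 0, 0]}, {"translation": [0.07, -0.354, 0], "twist": [0, 0, 0]}, {"translation": [0.088, -0.442, 0], "twist": [0, 0, 0]}, {"translation": [0.105, -0.53, 0], "twist": [0, 0, 0]}, {"translation": [0.123, -0.619, 0], "twist": [0, 0, 0]}, {"translation": [0.14, -0.706, 0], "twist": [0, 0, 0]}, {"translation": [0.14, -0.706, 0], "twist": [0, 0, 0]}, {"translation": [0.14, -0.706, 0], "twist": [0, 0, 0]}])

```text
t: 49.65
ee_pos: [669.8, -136.2, 342.1]
orientation: [0.216, -3.134, -0.0]
ft_force: [-0.0, 0.8, -2.2]
width: 31.9
```

>>> send_rows(commands=[{"translation": [0, 0, -0.03], "twist": [0, 0, 0]}, {"translation": [0, 0, -0.06], "twist": [0, 0, 0]}, {"translation": [0, 0, -0.09], "twist": [0, 0, 0]}, {"translation": [0, 0, -0.12], "twist": [0, 0, 0]}, {"translation": [0, 0, -0.15], "twist": [0, 0, 0]}, {"translation": [0, 0, -0.18], "twist": [0, 0, 0]}, {"translation": [0, 0, -0.2], "twist": [0, 0, 0]}, {"translation": [0, 0, -0.2], "twist": [0, 0, 0]}, {"translation": [0, 0, -0.2], "twist": [0, 0, 0]}, {"translation": [0, 0, -0.2], "twist": [0, 0, 0]}])

```text
t: 50.65
ee_pos: [669.9, -136.0, 322.3]
orientation: [-0.217, 3.134, -0.0]
ft_force: [0.1, 0.1, -3.0]
width: 31.8
```

>>> send_rows(commands=[{"translation": [0, 0, -0.035], "twist": [0, 0, 0]}, {"translation": [0, 0, -0.07], "twist": [0, 0, 0]}, {"translation": [0, 0, -0.105], "twist": [0, 0, 0]}, {"translation": [0, 0, -0.14], "twist": [0, 0, 0]}, {"translation": [0, 0, -0.175], "twist": [0, 0, 0]}, {"translation": [0, 0, -0.21], "twist": [0, 0, 0]}, {"translation": [0, 0, -0.245], "twist": [0, 0, 0]}, {"translation": [0, 0, -0.28], "twist": [0, 0, 0]}, {"translation": [0, 0, -0.315], "twist": [0, 0, 0]}, {"translation": [0, 0, -0.35], "twist": [0, 0, 0]}])

```text
t: 51.65
ee_pos: [669.7, -136.0, 286.6]
orientation: [0.217, -3.134, -0.0]
ft_force: [-0.5, 1.3, -1.2]
width: 31.8
```

>>> send_rows(commands=[{"translation": [0, 0, 0], "twist": [0, 0, 0]}, {"translation": [0, 0, 0.1], "twist": [0, 0, 0]}, {"translation": [0, 0, 0.2], "twist": [0, 0, 0]}, {"translation": [0, 0, 0.3], "twist": [0, 0, 0]}, {"translation": [0, 0, 0.4], "twist": [0, 0, 0]}, {"translation": [0, 0, 0.5], "twist": [0, 0, 0]}, {"translation": [0, 0, 0.6], "twist": [0, 0, 0]}, {"translation": [0, 0, 0.7], "twist": [0, 0, 0]}, {"translation": [0, 0, 0.8], "twist": [0, 0, 0]}, {"translation": [0, 0, 0.88], "twist": [0, 0, 0]}])

```text
t: 52.65
ee_pos: [669.9, -136.0, 376.2]
orientation: [-0.217, 3.134, -0.0]
ft_force: [0.9, 0.6, -0.8]
width: 32.0
```

```bash
python3 - <<'E'
from h import *
s,Ks,Ts=grab("scene")
for p in((669.8,-136,66),(655.8,-65.4,66),(641.7,5.4,66),(627.7,76,66)):
    u,v=proj(Ks,Ts,p)+[1,1]; r=s[int(v)-1:int(v)+3,int(u)-3:int(u)+4]; print(u.round(),v.round(),r.mean())
E
```

```text
262.0 209.0 58.38095238095238
285.0 221.0 57.154761904761905
309.0 233.0 55.892857142857146
334.0 247.0 59.904761904761905
```

All four holes read dark, so every tile is out. Returning the drift.

>>> send_rows(commands=[{"translation": [-0.037, 0.099, 0], "twist": [0, 0, 0]}, {"translation": [-0.075, 0.199, 0], "twist": [0, 0, 0]}, {"translation": [-0.112, 0.298, 0], "twist": [0, 0, 0]}, {"translation": [-0.149, 0.398, 0], "twist": [0, 0, 0]}, {"translation": [-0.187, 0.497, 0], "twist": [0, 0, 0]}, {"translation": [-0.224, 0.596, 0], "twist": [0, 0, 0]}, {"translation": [-0.261, 0.696, 0], "twist": [0, 0, 0]}, {"translation": [-0.298, 0.795, 0], "twist": [0, 0, 0]}, {"translation": [-0.336, 0.895, 0], "twist": [0, 0, 0]}, {"translation": [-0.373, 0.994, 0], "twist": [0, 0, 0]}])

```text
t: 53.7
ee_pos: [632.2, -35.8, 375.2]
orientation: [-0.217, 3.134, 0.0]
ft_force: [-0.5, 0.1, -1.1]
width: 31.6
```

>>> send_rows(commands=[{"translation": [-0.037, 0.099, 0], "twist": [0, 0, 0]}, {"translation": [-0.075, 0.199, 0], "twist": [0, 0, 0]}, {"translation": [-0.112, 0.298, 0], "twist": [0, 0, 0]}, {"translation": [-0.149, 0.398, 0], "twist": [0, 0, 0]}, {"translation": [-0.187, 0.497, 0], "twist": [0, 0, 0]}, {"translation": [-0.224, 0.596, 0], "twist": [0, 0, 0]}, {"translation": [-0.261, 0.696, 0], "twist": [0, 0, 0]}, {"translation": [-0.298, 0.795, 0], "twist": [0, 0, 0]}, {"translation": [-0.336, 0.895, 0], "twist": [0, 0, 0]}, {"translation": [-0.373, 0.994, 0], "twist": [0, 0, 0]}])

```text
t: 54.7
ee_pos: [594.9, 63.6, 375.2]
orientation: [-0.217, 3.134, -0.0]
ft_force: [-1.2, 0.7, -2.1]
width: 31.5
```

>>> send_rows(commands=[{"translation": [-0.037, 0.099, 0], "twist": [0, 0, 0]}, {"translation": [-0.075, 0.199, 0], "twist": [0, 0, 0]}, {"translation": [-0.112, 0.298, 0], "twist": [0, 0, 0]}, {"translation": [-0.149, 0.398, 0], "twist": [0, 0, 0]}, {"translation": [-0.187, 0.497, 0], "twist": [0, 0, 0]}, {"translation": [-0.224, 0.596, 0], "twist": [0, 0, 0]}, {"translation": [-0.261, 0.696, 0], "twist": [0, 0, 0]}, {"translation": [-0.298, 0.795, 0], "twist": [0, 0, 0]}, {"translation": [-0.336, 0.895, 0], "twist": [0, 0, 0]}, {"translation": [-0.373, 0.994, 0], "twist": [0, 0, 0]}])

```text
t: 55.7
ee_pos: [557.6, 163.0, 375.2]
orientation: [-0.217, 3.134, 0.0]
ft_force: [0.3, 0.6, -1.6]
width: 32.1
```

>>> send_rows(commands=[{"translation": [-0.037, 0.099, 0], "twist": [0, 0, 0]}, {"translation": [-0.075, 0.199, 0], "twist": [0, 0, 0]}, {"translation": [-0.112, 0.298, 0], "twist": [0, 0, 0]}, {"translation": [-0.149, 0.398, 0], "twist": [0, 0, 0]}, {"translation": [-0.187, 0.497, 0], "twist": [0, 0, 0]}, {"translation": [-0.224, 0.596, 0], "twist": [0, 0, 0]}, {"translation": [-0.261, 0.696, 0], "twist": [0, 0, 0]}, {"translation": [-0.298, 0.795, 0], "twist": [0, 0, 0]}, {"translation": [-0.336, 0.895, 0], "twist": [0, 0, 0]}, {"translation": [-0.373, 0.994, 0], "twist": [0, 0, 0]}])

```text
t: 56.7
ee_pos: [520.3, 262.4, 375.2]
orientation: [0.217, -3.134, 0.0]
ft_force: [-0.7, -0.4, -2.3]
width: 31.8
```

>>> send_rows(commands=[{"translation": [-0.047, 0.124, 0], "twist": [0, 0, 0]}, {"translation": [-0.093, 0.249, 0], "twist": [0, 0, 0]}, {"translation": [-0.14, 0.373, 0], "twist": [0, 0, 0]}, {"translation": [-0.187, 0.497, 0], "twist": [0, 0, 0]}, {"translation": [-0.233, 0.621, 0], "twist": [0, 0, 0]}, {"translation": [-0.28, 0.746, 0], "twist": [0, 0, 0]}, {"translation": [-0.326, 0.87, 0], "twist": [0, 0, 0]}, {"translation": [-0.374, 0.994, 0], "twist": [0, 0, 0]}, {"translation": [-0.374, 0.994, 0], "twist": [0, 0, 0]}, {"translation": [-0.374, 0.994, 0], "twist": [0, 0, 0]}])

```text
t: 57.7
ee_pos: [483.1, 361.2, 375.1]
orientation: [0.218, -3.134, 0.0]
ft_force: [0.8, 1.0, -1.2]
width: 32.3
```

>>> send_rows(commands=[{"translation": [0, 0, -0.1], "twist": [0, 0, 0]}, {"translation": [0, 0, -0.2], "twist": [0, 0, 0]}, {"translation": [0, 0, -0.3], "twist": [0, 0, 0]}, {"translation": [0, 0, -0.4], "twist": [0, 0, 0]}, {"translation": [0, 0, -0.5], "twist": [0, 0, 0]}, {"translation": [0, 0, -0.56], "twist": [0, 0, 0]}, {"translation": [0, 0, -0.62], "twist": [0, 0, 0]}, {"translation": [0, 0, -0.68], "twist": [0, 0, 0]}, {"translation": [0, 0, -0.72], "twist": [0, 0, 0]}, {"translation": [0, 0, -0.75], "twist": [0, 0, 0]}])

```text
t: 58.7
ee_pos: [483.2, 361.0, 299.9]
orientation: [-0.217, 3.134, 0.0]
ft_force: [0.4, -1.1, -2.2]
width: 31.7
```

>>> send_rows(commands=[{"translation": [0, 0, -0.05], "twist": [0, 0, 0]}, {"translation": [0, 0, -0.1], "twist": [0, 0, 0]}, {"translation": [0, 0, -0.15], "twist": [0, 0, 0]}, {"translation": [0, 0, -0.2], "twist": [0, 0, 0]}, {"translation": [0, 0, -0.25], "twist": [0, 0, 0]}, {"translation": [0, 0, -0.3], "twist": [0, 0, 0]}, {"translation": [0, 0, -0.33], "twist": [0, 0, 0]}, {"translation": [0, 0, -0.36], "twist": [0, 0, 0]}, {"translation": [0, 0, -0.36], "twist": [0, 0, 0]}, {"translation": [0, 0, -0.36], "twist": [0, 0, 0]}])

```text
t: 59.7
ee_pos: [483.3, 361.0, 264.2]
orientation: [-0.217, 3.134, 0.0]
ft_force: [-0.4, -0.1, -0.8]
width: 31.6
```

>>> send_rows(commands=[{"translation": [0, 0, 0], "twist": [0, 0, 0]}, {"translation": [0, 0, 0], "twist": [0, 0, 0]}, {"translation": [0, 0, 0], "twist": [0, 0, 0]}, {"translation": [0, 0, 0], "twist": [0, 0, 0]}, {"translation": [0, 0, 0], "twist": [0, 0, 0]}, {"translation": [0, 0, 0], "twist": [0, 0, 0]}, {"translation": [0, 0, 0.05], "twist": [0, 0, 0]}, {"translation": [0, 0, 0.15], "twist": [0, 0, 0]}, {"translation": [0, 0, 0.3], "twist": [0, 0, 0]}, {"translation": [0, 0, 0.5], "twist": [0, 0, 0]}], grip=-1)

```text
t: 60.7
ee_pos: [483.1, 360.9, 315.3]
orientation: [0.217, -3.134, 0.001]
ft_force: [-0.5, 0.1, -0.8]
width: 88.3
```

>>> send_rows(commands=[{"translation": [0, 0, 0.1], "twist": [0, 0, 0]}, {"translation": [0, 0, 0.2], "twist": [0, 0, 0]}, {"translation": [0, -0.1, 0.3], "twist": [0, 0, 0]}, {"translation": [0.02, -0.2, 0.4], "twist": [0, 0, 0]}, {"translation": [0.04, -0.3, 0.5], "twist": [0, 0, 0]}, {"translation": [0.06, -0.4, 0.5], "twist": [0, 0, 0]}, {"translation": [0.08, -0.5, 0.5], "twist": [0, 0, 0]}, {"translation": [0.1, -0.6, 0.5], "twist": [0, 0, 0]}, {"translation": [0.12, -0.7, 0.5], "twist": [0, 0, 0]}, {"translation": [0.15, -0.8, 0.5], "twist": [0, 0, 0]}])

```text
t: 61.7
ee_pos: [498.3, 280.0, 363.7]
orientation: [0.217, -3.133, 0.001]
ft_force: [-0.4, -0.4, 0.6]
width: 87.8
```

```bash
python3 - <<'E'
from h import *
a,K,T=grab("top","top2.png")
d=cv2.resize(a[230:370,100:260],None,fx=2.8,fy=2.8,interpolation=cv2.INTER_CUBIC)
cv2.imwrite("pics/crop6.png",np.clip(d*1.7,0,255).astype(np.uint8))
E
```

```text
(no output)
```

View pics/crop6.png

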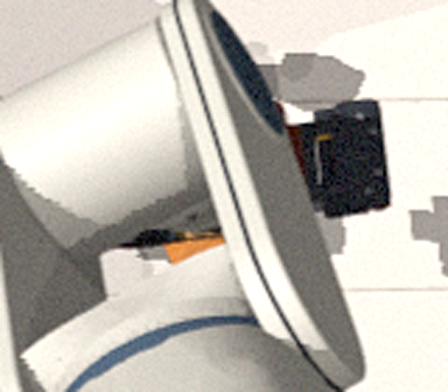

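>>> send_rows(commands=[{"translation": [0.018, -0.082, -0.017], "twist": [0, 0, 0.12]}, {"translation": [0.037, -0.163, -0.034], "twist": [0, 0, 0.12]}, {"translation": [0.055, -0.245, -0.051], "twist": [0, 0, 0.12]}, {"translation": [0.074, -0.326, -0.068], "twist": [0, 0, 0.12]}, {"translation": [0.092, -0.408, -0.085], "twist": [0, 0, 0.12]}, {"translation": [0.11, -0.489, -0.102], "twist": [0, 0, 0.12]}, {"translation": [0.129, -0.571, -0.119], "twist": [0, 0, 0.12]}, {"translation": [0.147, -0.652, -0.136], "twist": [0, 0, 0.12]}, {"translation": [0.166, -0.734, -0.153], "twist": [0, 0, 0.12]}, {"translation": [0.184, -0.815, -0.17], "twist": [0, 0, 0.12]}])

```text
t: 62.75
ee_pos: [516.8, 198.8, 347.1]
orientation: [-0.311, 3.126, -0.0]
ft_force: [-0.0, 0.6, 0.6]
width: 87.8
```

>>> send_rows(commands=[{"translation": [0.018, -0.082, -0.017], "twist": [0, 0, 0]}, {"translation": [0.037, -0.163, -0.034], "twist": [0, 0, 0]}, {"translation": [0.055, -0.245, -0.051], "twist": [0, 0, 0]}, {"translation": [0.074, -0.326, -0.068], "twist": [0, 0, 0]}, {"translation": [0.092, -0.408, -0.085], "twist": [0, 0, 0]}, {"translation": [0.11, -0.489, -0.102], "twist": [0, 0, 0]}, {"translation": [0.129, -0.571, -0.119], "twist": [0, 0, 0]}, {"translation": [0.147, -0.652, -0.136], "twist": [0, 0, 0]}, {"translation": [0.166, -0.734, -0.153], "twist": [0, 0, 0]}, {"translation": [0.184, -0.815, -0.17], "twist": [0, 0, 0]}])

```text
t: 63.75
ee_pos: [535.2, 117.3, 330.0]
orientation: [-0.311, 3.126, -0.0]
ft_force: [-0.6, 0.2, 0.3]
width: 87.6
```

>>> send_rows(commands=[{"translation": [0.018, -0.082, -0.017], "twist": [0, 0, 0]}, {"translation": [0.037, -0.163, -0.034], "twist": [0, 0, 0]}, {"translation": [0.055, -0.245, -0.051], "twist": [0, 0, 0]}, {"translation": [0.074, -0.326, -0.068], "twist": [0, 0, 0]}, {"translation": [0.092, -0.408, -0.085], "twist": [0, 0, 0]}, {"translation": [0.11, -0.489, -0.102], "twist": [0, 0, 0]}, {"translation": [0.129, -0.571, -0.119], "twist": [0, 0, 0]}, {"translation": [0.147, -0.652, -0.136], "twist": [0, 0, 0]}, {"translation": [0.166, -0.734, -0.153], "twist": [0, 0, 0]}, {"translation": [0.184, -0.815, -0.17], "twist": [0, 0, 0]}])

```text
t: 64.75
ee_pos: [553.6, 35.8, 313.0]
orientation: [-0.311, 3.126, -0.0]
ft_force: [0.0, 0.5, 0.3]
width: 88.3
```

>>> send_rows(commands=[{"translation": [0.018, -0.082, -0.017], "twist": [0, 0, 0]}, {"translation": [0.037, -0.163, -0.034], "twist": [0, 0, 0]}, {"translation": [0.055, -0.245, -0.051], "twist": [0, 0, 0]}, {"translation": [0.074, -0.326, -0.068], "twist": [0, 0, 0]}, {"translation": [0.092, -0.408, -0.085], "twist": [0, 0, 0]}, {"translation": [0.11, -0.489, -0.102], "twist": [0, 0, 0]}, {"translation": [0.129, -0.571, -0.119], "twist": [0, 0, 0]}, {"translation": [0.147, -0.652, -0.136], "twist": [0, 0, 0]}, {"translation": [0.166, -0.734, -0.153], "twist": [0, 0, 0]}, {"translation": [0.184, -0.815, -0.17], "twist": [0, 0, 0]}])

```text
t: 65.75
ee_pos: [572.0, -45.7, 296.0]
orientation: [-0.311, 3.126, -0.0]
ft_force: [-0.8, -0.2, -0.0]
width: 87.8
```

```bash
python3 - <<'E'
from h import *
a,K,T=grab("top","top3.png")
cv2.imwrite("pics/crop7.png",np.clip(cv2.resize(a[140:390,140:560],None,fx=1.8,fy=1.8,interpolation=cv2.INTER_CUBIC)*1.7,0,255).astype(np.uint8))
E
```

```text
(no output)
```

View pics/crop7.png

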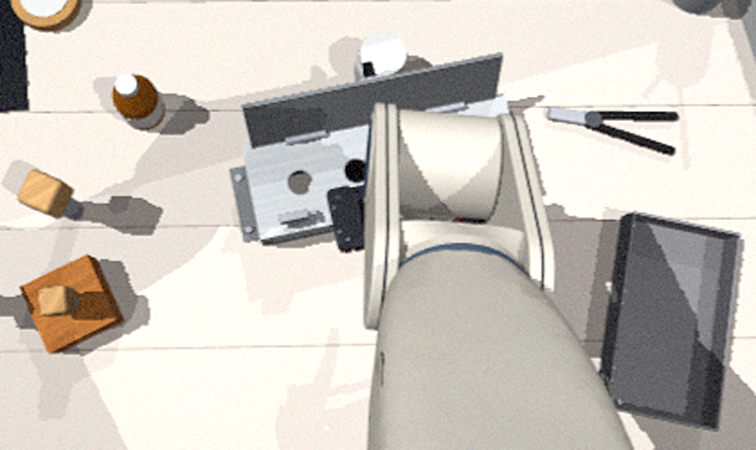

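The drift stands upright in its block (crop (55,300)). The tub has shifted about 40 mm, its corner now at crop (630,215) instead of (595,201), so I'll re-measure it. Next I'll descend and grip the drawer tab.

>>> send_rows(commands=[{"translation": [0, 0, -0.12], "twist": [0, 0, 0]}, {"translation": [0, 0, -0.24], "twist": [0, 0, 0]}, {"translation": [0, 0, -0.36], "twist": [0, 0, 0]}, {"translation": [0, 0, -0.48], "twist": [0, 0, 0]}, {"translation": [0, 0, -0.6], "twist": [0, 0, 0]}, {"translation": [0, 0, -0.72], "twist": [0, 0, 0]}, {"translation": [0, 0, -0.84], "twist": [0, 0, 0]}, {"translation": [0, 0, -0.92], "twist": [0, 0, 0]}, {"translation": [0, 0, -0.98], "twist": [0, 0, 0]}, {"translation": [0, 0, -0.98], "twist": [0, 0, 0]}])

```text
t: 66.8
ee_pos: [571.6, -45.0, 197.3]
orientation: [0.311, -3.125, -0.0]
ft_force: [0.4, 0.9, -0.5]
width: 87.6
```

>>> send_rows(commands=[{"translation": [0, 0, 0], "twist": [0, 0, 0]}, {"translation": [0, 0, 0], "twist": [0, 0, 0]}, {"translation": [0, 0, 0], "twist": [0, 0, 0]}, {"translation": [0, 0, 0], "twist": [0, 0, 0]}, {"translation": [0, 0, 0], "twist": [0, 0, 0]}, {"translation": [0, 0, 0], "twist": [0, 0, 0]}, {"translation": [0, 0, 0], "twist": [0, 0, 0]}, {"translation": [0, 0, 0], "twist": [0, 0, 0]}, {"translation": [0, 0, 0], "twist": [0, 0, 0]}, {"translation": [0, 0, 0], "twist": [0, 0, 0]}], grip=1)

```text
t: 67.8
ee_pos: [571.9, -45.3, 198.2]
orientation: [-0.311, 3.126, -0.001]
ft_force: [0.3, -3.8, -5.6]
width: 11.8
```

>>> send_rows(commands=[{"translation": [-0.061, -0.012, 0], "twist": [0, 0, 0]}, {"translation": [-0.122, -0.024, 0], "twist": [0, 0, 0]}, {"translation": [-0.183, -0.036, 0], "twist": [0, 0, 0]}, {"translation": [-0.244, -0.048, 0], "twist": [0, 0, 0]}, {"translation": [-0.305, -0.06, 0], "twist": [0, 0, 0]}, {"translation": [-0.366, -0.072, 0], "twist": [0, 0, 0]}, {"translation": [-0.427, -0.084, 0], "twist": [0, 0, 0]}, {"translation": [-0.488, -0.097, 0], "twist": [0, 0, 0]}, {"translation": [-0.549, -0.109, 0], "twist": [0, 0, 0]}, {"translation": [-0.61, -0.121, 0], "twist": [0, 0, 0]}])

```text
t: 68.8
ee_pos: [510.3, -57.5, 198.1]
orientation: [-0.311, 3.126, -0.001]
ft_force: [2.9, -5.2, -4.9]
width: 11.9
```

>>> send_rows(commands=[{"translation": [-0.062, -0.012, 0], "twist": [0, 0, 0]}, {"translation": [-0.124, -0.025, 0], "twist": [0, 0, 0]}, {"translation": [-0.186, -0.037, 0], "twist": [0, 0, 0]}, {"translation": [-0.248, -0.05, 0], "twist": [0, 0, 0]}, {"translation": [-0.31, -0.062, 0], "twist": [0, 0, 0]}, {"translation": [-0.372, -0.074, 0], "twist": [0, 0, 0]}, {"translation": [-0.434, -0.087, 0], "twist": [0, 0, 0]}, {"translation": [-0.496, -0.099, 0], "twist": [0, 0, 0]}, {"translation": [-0.558, -0.111, 0], "twist": [0, 0, 0]}, {"translation": [-0.616, -0.123, 0], "twist": [0, 0, 0]}])

```text
t: 69.8
ee_pos: [449.8, -69.6, 198.3]
orientation: [-0.309, 3.122, -0.001]
ft_force: [16.9, 13.9, -19.2]
width: 11.9
```

>>> send_rows(commands=[{"translation": [0, 0, 0], "twist": [0, 0, 0]}, {"translation": [0, 0, 0], "twist": [0, 0, 0]}, {"translation": [0, 0, 0], "twist": [0, 0, 0]}, {"translation": [0, 0, 0], "twist": [0, 0, 0]}, {"translation": [0, 0, 0], "twist": [0, 0, 0]}, {"translation": [0, 0, 0.1], "twist": [0, 0, 0]}, {"translation": [0, 0, 0.25], "twist": [0, 0, 0]}, {"translation": [0, 0, 0.45], "twist": [0, 0, 0]}, {"translation": [0, 0, 0.7], "twist": [0, 0, 0]}, {"translation": [0, 0, 1.0], "twist": [0, 0, 0]}], grip=-1)

```text
t: 70.8
ee_pos: [448.8, -69.3, 299.2]
orientation: [0.311, -3.125, -0.001]
ft_force: [1.4, 0.7, -0.0]
width: 86.6
```

>>> send_rows(commands=[{"translation": [0.02, 0.08, 0], "twist": [0, 0, -0.1]}, {"translation": [0.04, 0.16, 0], "twist": [0, 0, -0.2]}, {"translation": [0.06, 0.24, 0], "twist": [0, 0, -0.3]}, {"translation": [0.08, 0.32, 0], "twist": [0, 0, -0.4]}, {"translation": [0.1, 0.4, 0], "twist": [0, 0, -0.5]}, {"translation": [0.12, 0.48, 0], "twist": [0, 0, -0.6]}, {"translation": [0.14, 0.56, 0], "twist": [0, 0, -0.7]}, {"translation": [0.16, 0.64, 0], "twist": [0, 0, -0.8]}, {"translation": [0.18, 0.72, 0], "twist": [0, 0, -0.9]}, {"translation": [0.2, 0.8, 0], "twist": [0, 0, -1.0]}])

```text
t: 71.8
ee_pos: [469.2, 10.9, 298.8]
orientation: [0.475, 3.105, 0.0]
ft_force: [-0.3, 0.1, -0.6]
width: 87.9
```

>>> send_rows(commands=[{"translation": [0, 0.1, 0.02], "twist": [0, 0, -0.1]}, {"translation": [0, 0.2, 0.04], "twist": [0, 0, -0.2]}, {"translation": [0, 0.3, 0.06], "twist": [0, 0, -0.3]}, {"translation": [0, 0.4, 0.08], "twist": [0, 0, -0.4]}, {"translation": [0, 0.5, 0.1], "twist": [0, 0, -0.5]}, {"translation": [0, 0.6, 0.1], "twist": [0, 0, -0.6]}, {"translation": [0, 0.7, 0.1], "twist": [0, 0, -0.7]}, {"translation": [0, 0.8, 0.1], "twist": [0, 0, -0.8]}, {"translation": [0, 0.9, 0.1], "twist": [0, 0, -0.9]}, {"translation": [0, 1.0, 0.1], "twist": [0, 0, -1.0]}])

```text
t: 72.8
ee_pos: [469.0, 111.0, 308.9]
orientation: [1.229, 2.891, 0.0]
ft_force: [0.7, -0.3, -1.3]
width: 87.8
```

>>> send_rows(commands=[{"translation": [0, 0.1, 0.02], "twist": [0, 0, -0.1]}, {"translation": [0, 0.2, 0.04], "twist": [0, 0, -0.2]}, {"translation": [0, 0.3, 0.06], "twist": [0, 0, -0.3]}, {"translation": [0, 0.4, 0.08], "twist": [0, 0, -0.4]}, {"translation": [0, 0.5, 0.1], "twist": [0, 0, -0.5]}, {"translation": [0, 0.6, 0.1], "twist": [0, 0, -0.6]}, {"translation": [0, 0.7, 0.1], "twist": [0, 0, -0.7]}, {"translation": [0, 0.8, 0.1], "twist": [0, 0, -0.8]}, {"translation": [0, 0.9, 0.1], "twist": [0, 0, -0.9]}, {"translation": [0, 1.0, 0.1], "twist": [0, 0, -1.0]}])

```text
t: 73.8
ee_pos: [469.0, 211.0, 318.9]
orientation: [1.906, 2.497, 0.0]
ft_force: [0.7, 0.6, 0.2]
width: 87.4
```

```bash
python3 - <<'E'
from h import *
a,K,T=grab("top","top4.png")
cv2.imwrite("pics/crop8.png",np.clip(cv2.resize(a[180:400,240:560],None,fx=2.4,fy=2.4,interpolation=cv2.INTER_CUBIC)*1.7,0,255).astype(np.uint8))
E
```

```text
(no output)
```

View pics/crop8.png

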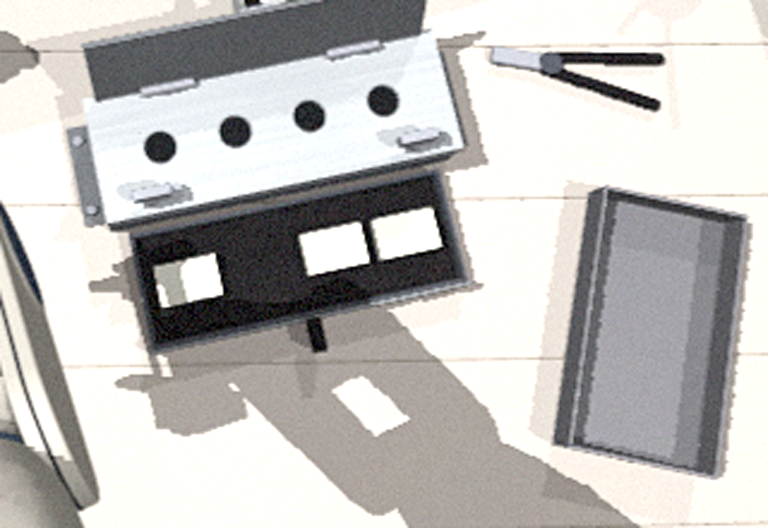

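Drawer fully out, with tiles at crop (187,280), (334,249) and (406,235). The tub rim corners are near (603,188), (746,214), (718,474) and (574,445). Measuring these.

```bash
python3 - <<'E'
from h import *
a=cv2.imread("pics/top4.png"); _,K,T=grab("top")
g=cv2.cvtColor(a,cv2.COLOR_BGR2GRAY)
m=np.zeros_like(g); cv2.fillPoly(m,[np.array([[297,279],[420,254],[432,296],[306,324]])],255)
b=((g>55)&(m>0)).astype(np.uint8); b=cv2.morphologyEx(b,cv2.MORPH_OPEN,np.ones((3,3)))
k,l,st,ce=cv2.connectedComponentsWithStats(b)
bias=np.array([1.1,1.2,0]); c=np.array([649.1,-29.7]);y=.196
for i in range(1,k):
    if st[i,4]<100: continue
    r=cv2.minAreaRect(np.argwhere(l==i)[:,::-1].astype(np.float32)); bx=cv2.boxPoints(r)
    w=np.array([ray(K,T,*p,26) for p in bx])+bias; e=[w[1]-w[0],w[2]-w[1]]
    p=w.mean(0)[:2]; d=p-c
    L=max(e,key=np.linalg.norm)
    print(p.round(1),"lens",[np.linalg.norm(v).round(0) for v in e],"yaw of long-90",(np.arctan2(L[1],L[0])%np.pi-np.pi/2).round(3),"stand",(d[0]*np.cos(y)+d[1]*np.sin(y)).round(1),(-d[0]*np.sin(y)+d[1]*np.cos(y)).round(1))
w=np.array([ray(K,T,240+x/2.4-.3,180+v/2.4-.3,45) for x,v in((603,188),(746,214),(718,474),(574,445))])+bias
print("tub",w.mean(0)[:2].round(1),[np.linalg.norm(w[i]-w[(i+1)%4]).round(0) for i in range(4)],np.arctan2(*( (w[0]-w[3])+(w[1]-w[2]))[[1,0]]))
E
```

```text
[ 548.8 -159.1] lens [np.float64(65.0), np.float64(42.0)] yaw of long-90 0.196 stand -123.6 -107.4
[535.4 -88.8] lens [np.float64(63.0), np.float64(42.0)] yaw of long-90 0.204 stand -123.1 -35.8
[506.8  51.8] lens [np.float64(62.0), np.float64(42.0)] yaw of long-90 0.204 stand -123.7 107.7
tub [ 454.2 -390.6] [np.float64(139.0), np.float64(245.0), np.float64(134.0), np.float64(243.0)] -0.20607746749179356
```

>>> send_rows(commands=[{"translation": [0.009, -0.082, 0], "twist": [0, 0, -0.13]}, {"translation": [0.018, -0.164, 0], "twist": [0, 0, -0.13]}, {"translation": [0.027, -0.246, 0], "twist": [0, 0, -0.13]}, {"translation": [0.036, -0.328, 0], "twist": [0, 0, -0.13]}, {"translation": [0.045, -0.41, 0], "twist": [0, 0, -0.13]}, {"translation": [0.054, -0.492, 0], "twist": [0, 0, -0.13]}, {"translation": [0.063, -0.574, 0], "twist": [0, 0, -0.13]}, {"translation": [0.072, -0.656, 0], "twist": [0, 0, -0.13]}, {"translation": [0.081, -0.738, 0], "twist": [0, 0, -0.13]}, {"translation": [0.09, -0.82, 0], "twist": [0, 0, -0.13]}], grip=-0.36)

```text
t: 74.9
ee_pos: [478.3, 127.9, 318.2]
orientation: [-1.984, -2.436, 0.0]
ft_force: [-0.4, 0.3, 0.1]
width: 59.8
```

>>> send_rows(commands=[{"translation": [0.01, -0.1, 0], "twist": [0.006, -0.03, 0]}, {"translation": [0.02, -0.2, 0], "twist": [0.012, -0.06, 0]}, {"translation": [0.03, -0.3, 0], "twist": [0.018, -0.09, 0]}, {"translation": [0.04, -0.4, 0], "twist": [0.024, -0.12, 0]}, {"translation": [0.05, -0.5, 0], "twist": [0.03, -0.15, 0]}, {"translation": [0.06, -0.6, 0], "twist": [0.036, -0.18, 0]}, {"translation": [0.08, -0.7, 0], "twist": [0.042, -0.21, 0]}, {"translation": [0.095, -0.806, 0], "twist": [0.047, -0.235, 0]}, {"translation": [0.095, -0.806, 0], "twist": [0.047, -0.235, 0]}, {"translation": [0.095, -0.806, 0], "twist": [0.047, -0.235, 0]}])

```text
t: 75.9
ee_pos: [487.8, 47.7, 318.2]
orientation: [1.935, 2.374, 0.142]
ft_force: [0.3, -0.1, -0.1]
width: 59.7
```

>>> send_rows(commands=[{"translation": [0, 0, -0.1], "twist": [0, 0, 0]}, {"translation": [0, 0, -0.2], "twist": [0, 0, 0]}, {"translation": [0, 0, -0.3], "twist": [0, 0, 0]}, {"translation": [0, 0, -0.4], "twist": [0, 0, 0]}, {"translation": [0, 0, -0.5], "twist": [0, 0, 0]}, {"translation": [0, 0, -0.6], "twist": [0, 0, 0]}, {"translation": [0, 0, -0.7], "twist": [0, 0, 0]}, {"translation": [0, 0, -0.8], "twist": [0, 0, 0]}, {"translation": [0, 0, -0.9], "twist": [0, 0, 0]}, {"translation": [0, 0, -0.95], "twist": [0, 0, 0]}])

```text
t: 76.9
ee_pos: [487.5, 47.9, 222.1]
orientation: [1.934, 2.375, 0.14]
ft_force: [-0.2, -0.2, -0.4]
width: 59.6
```

```bash
python3 - <<'E'
from h import *
from scipy.spatial.transform import Rotation as R
o=ctrl.get_obs(); r=R.from_rotvec(o["orientation"]).as_matrix()
print(o["ee_pos"],r[:,2],"grasp",o["ee_pos"]+163*r[:,2],"jaw",r[:,1],o["width"],o["ft_force"],o["qpos"])
s,Ks,Ts=grab("scene")
cv2.imwrite("pics/crop9.png",np.clip(cv2.resize(s[110:280,220:420],None,fx=3.5,fy=3.5,interpolation=cv2.INTER_CUBIC)*1.7,0,255).astype(np.uint8))
E
```

```text
[487.48542163  47.93527995 222.0716499 ] [ 0.11607251  0.02335658 -0.99296608] grasp [506.40524064  51.74240184  60.21817829] jaw [0.97238264 0.2011319  0.11839744] 59.5737406034464 [-0.18939367 -0.20100831 -0.367111  ] [ 0.06975564  0.52308605  2.05531115  0.03528661  0.4457343  -0.16511954]
```

View pics/crop9.png

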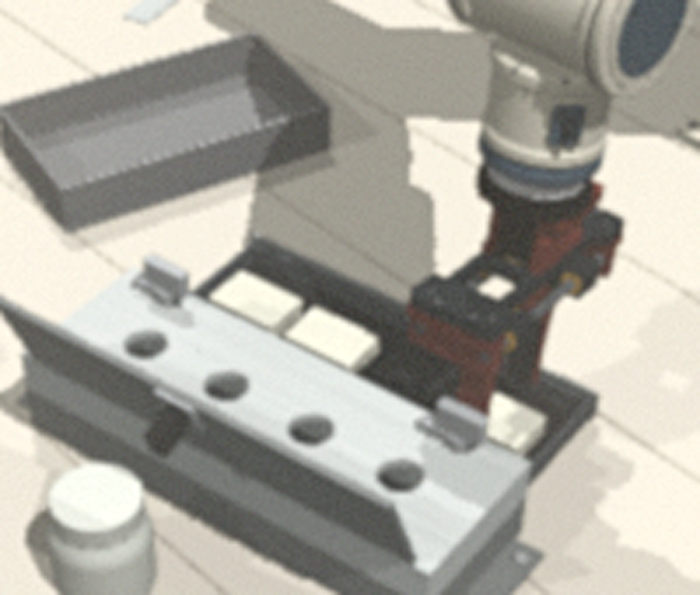

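The fingers straddle tile 3, the gripper body is tilted up on the mould side, and it looks clear above the left cam's wing (crop (455,420)). Going down the last 25 mm and closing.

>>> send_rows(commands=[{"translation": [0, 0, -0.04], "twist": [0, 0, 0]}, {"translation": [0, 0, -0.08], "twist": [0, 0, 0]}, {"translation": [0, 0, -0.12], "twist": [0, 0, 0]}, {"translation": [0, 0, -0.15], "twist": [0, 0, 0]}, {"translation": [0, 0, -0.18], "twist": [0, 0, 0]}, {"translation": [0, 0, -0.21], "twist": [0, 0, 0]}, {"translation": [0, 0, -0.23], "twist": [0, 0, 0]}, {"translation": [0, 0, -0.255], "twist": [0, 0, 0]}, {"translation": [0, 0, -0.255], "twist": [0, 0, 0]}, {"translation": [0, 0, -0.255], "twist": [0, 0, 0]}])

```text
t: 77.95
ee_pos: [487.7, 48.0, 197.6]
orientation: [1.934, 2.374, 0.142]
ft_force: [0.2, 0.1, 0.3]
width: 59.5
```

>>> send_rows(commands=[{"translation": [0, 0, 0], "twist": [0, 0, 0]}, {"translation": [0, 0, 0], "twist": [0, 0, 0]}, {"translation": [0, 0, 0], "twist": [0, 0, 0]}, {"translation": [0, 0, 0], "twist": [0, 0, 0]}, {"translation": [0, 0, 0], "twist": [0, 0, 0]}, {"translation": [0, 0, 0], "twist": [0, 0, 0]}, {"translation": [0, 0, 0], "twist": [0, 0, 0]}, {"translation": [0, 0, 0], "twist": [0, 0, 0]}, {"translation": [0, 0, 0], "twist": [0, 0, 0]}, {"translation": [0, 0, 0], "twist": [0, 0, 0]}], grip=1)

```text
t: 78.95
ee_pos: [487.7, 48.0, 197.7]
orientation: [1.933, 2.374, 0.142]
ft_force: [-0.7, -0.5, 2.1]
width: 40.2
```

>>> send_rows(commands=[{"translation": [0, 0, 0.05], "twist": [0, 0, 0]}, {"translation": [0, 0, 0.1], "twist": [0, 0, 0]}, {"translation": [0, 0, 0.2], "twist": [0, 0, 0]}, {"translation": [0, 0, 0.3], "twist": [0, 0, 0]}, {"translation": [0, 0, 0.4], "twist": [0, 0, 0]}, {"translation": [0, 0, 0.5], "twist": [0, 0, 0]}, {"translation": [0, 0, 0.6], "twist": [0, 0, 0]}, {"translation": [0, 0, 0.7], "twist": [0, 0, 0]}, {"translation": [0, 0, 0.8], "twist": [0, 0, 0]}, {"translation": [0, 0, 0.9], "twist": [0, 0, 0]}])

```text
t: 79.95
ee_pos: [487.7, 48.0, 288.6]
orientation: [1.933, 2.374, 0.142]
ft_force: [0.8, -0.9, 0.3]
width: 40.4
```

>>> send_rows(commands=[{"translation": [0.007, -0.091, 0], "twist": [-0.006, 0.03, 0]}, {"translation": [0.015, -0.181, 0], "twist": [-0.012, 0.06, 0]}, {"translation": [0.022, -0.272, 0], "twist": [-0.018, 0.09, 0]}, {"translation": [0.03, -0.363, 0], "twist": [-0.024, 0.12, 0]}, {"translation": [0.037, -0.454, 0], "twist": [-0.03, 0.15, 0]}, {"translation": [0.044, -0.544, 0], "twist": [-0.036, 0.18, 0]}, {"translation": [0.052, -0.635, 0], "twist": [-0.042, 0.21, 0]}, {"translation": [0.059, -0.726, 0], "twist": [-0.047, 0.235, 0]}, {"translation": [0.067, -0.816, 0], "twist": [-0.047, 0.235, 0]}, {"translation": [0.074, -0.907, 0], "twist": [-0.047, 0.235, 0]}])

```text
t: 80.95
ee_pos: [495.2, -43.4, 287.6]
orientation: [1.984, 2.436, 0.0]
ft_force: [0.2, 0.1, -0.5]
width: 40.1
```

>>> send_rows(commands=[{"translation": [0.007, -0.091, 0], "twist": [0, 0, -0.082]}, {"translation": [0.015, -0.181, 0], "twist": [0, 0, -0.164]}, {"translation": [0.022, -0.272, 0], "twist": [0, 0, -0.246]}, {"translation": [0.03, -0.363, 0], "twist": [0, 0, -0.328]}, {"translation": [0.037, -0.454, 0], "twist": [0, 0, -0.41]}, {"translation": [0.044, -0.544, 0], "twist": [0, 0, -0.492]}, {"translation": [0.052, -0.635, 0], "twist": [0, 0, -0.574]}, {"translation": [0.059, -0.726, 0], "twist": [0, 0, -0.656]}, {"translation": [0.067, -0.816, 0], "twist": [0, 0, -0.738]}, {"translation": [0.074, -0.907, 0], "twist": [0, 0, -0.82]}])

```text
t: 81.95
ee_pos: [502.6, -134.2, 287.7]
orientation: [-2.441, -1.977, 0.0]
ft_force: [-0.7, -0.1, 0.0]
width: 40.0
```

>>> send_rows(commands=[{"translation": [0.007, -0.091, 0], "twist": [0, 0, 0]}, {"translation": [0.015, -0.181, 0], "twist": [0, 0, 0]}, {"translation": [0.022, -0.272, 0], "twist": [0, 0, 0]}, {"translation": [0.03, -0.363, 0], "twist": [0, 0, 0]}, {"translation": [0.037, -0.454, 0], "twist": [0, 0, 0]}, {"translation": [0.044, -0.544, 0], "twist": [0, 0, 0]}, {"translation": [0.052, -0.635, 0], "twist": [0, 0, 0]}, {"translation": [0.059, -0.726, 0], "twist": [0, 0, 0]}, {"translation": [0.067, -0.816, 0], "twist": [0, 0, 0]}, {"translation": [0.074, -0.907, 0], "twist": [0, 0, 0]}])

```text
t: 82.95
ee_pos: [510.0, -224.9, 287.7]
orientation: [-2.438, -1.981, 0.0]
ft_force: [-0.0, 0.2, -0.7]
width: 40.3
```

>>> send_rows(commands=[{"translation": [0.007, -0.091, 0], "twist": [0, 0, 0]}, {"translation": [0.015, -0.181, 0], "twist": [0, 0, 0]}, {"translation": [0.022, -0.272, 0], "twist": [0, 0, 0]}, {"translation": [0.03, -0.363, 0], "twist": [0, 0, 0]}, {"translation": [0.037, -0.454, 0], "twist": [0, 0, 0]}, {"translation": [0.044, -0.544, 0], "twist": [0, 0, 0]}, {"translation": [0.052, -0.635, 0], "twist": [0, 0, 0]}, {"translation": [0.059, -0.726, 0], "twist": [0, 0, 0]}, {"translation": [0.067, -0.816, 0], "twist": [0, 0, 0]}, {"translation": [0.074, -0.907, 0], "twist": [0, 0, 0]}])

```text
t: 83.95
ee_pos: [517.4, -315.6, 287.7]
orientation: [-2.438, -1.981, -0.0]
ft_force: [0.7, 0.7, -0.4]
width: 39.8
```

```bash
python3 - <<'E'
from h import *
s,K,T=grab("scene","s6.png")
w=[454.2,-390.6]; cy,sy=np.cos(-.206),np.sin(-.206)
for x,y in((125,70),(125,-70),(-125,-70),(-125,70)):
    u=proj(K,T,[w[0]+x*cy-y*sy,w[1]+x*sy+y*cy,45]); print(u.round(0)); cv2.circle(s,tuple(int(round(i)) for i in u),2,(0,0,255),-1)
cv2.imwrite("pics/crop10.png",np.clip(cv2.resize(s[60:260,190:420],None,fx=3,fy=3,interpolation=cv2.INTER_CUBIC)*1.7,0,255).astype(np.uint8))
E
```

```text
[236. 164.]
[217. 140.]
[290. 118.]
[313. 139.]
```

View pics/crop10.png

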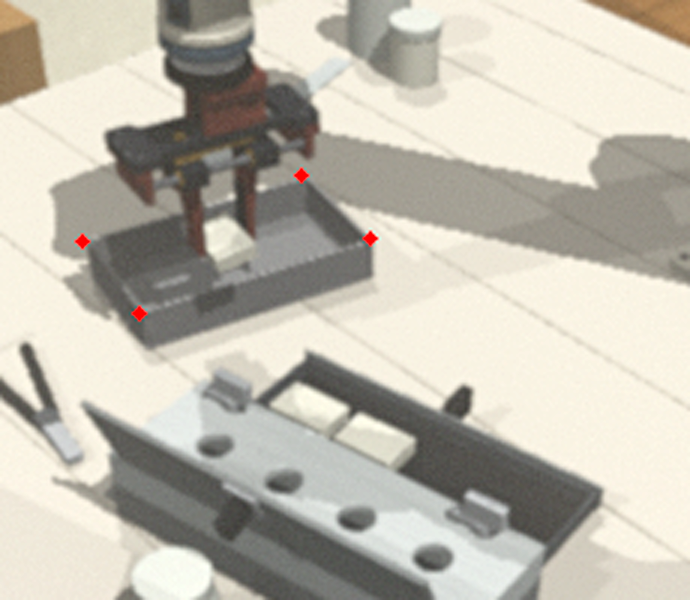

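The tile is held level above the tub, and the predicted rim corners agree with the image to within about 5 mm. Placing it.

>>> send_rows(commands=[{"translation": [0.009, -0.113, 0], "twist": [0, 0, 0]}, {"translation": [0.018, -0.227, 0], "twist": [0, 0, 0]}, {"translation": [0.028, -0.34, 0], "twist": [0, 0, 0]}, {"translation": [0.037, -0.454, 0], "twist": [0, 0, 0]}, {"translation": [0.046, -0.567, 0], "twist": [0, 0, 0]}, {"translation": [0.055, -0.68, 0], "twist": [0, 0, 0]}, {"translation": [0.065, -0.794, 0], "twist": [0, 0, 0]}, {"translation": [0.074, -0.907, 0], "twist": [0, 0, 0]}, {"translation": [0.074, -0.907, 0], "twist": [0, 0, 0]}, {"translation": [0.074, -0.907, 0], "twist": [0, 0, 0]}])

```text
t: 85.0
ee_pos: [524.6, -405.7, 287.5]
orientation: [-2.438, -1.98, -0.0]
ft_force: [-0.1, 0.2, -0.3]
width: 40.0
```

>>> send_rows(commands=[{"translation": [0, 0, -0.12], "twist": [0, 0, 0]}, {"translation": [0, 0, -0.24], "twist": [0, 0, 0]}, {"translation": [0, 0, -0.36], "twist": [0, 0, 0]}, {"translation": [0, 0, -0.48], "twist": [0, 0, 0]}, {"translation": [0, 0, -0.6], "twist": [0, 0, 0]}, {"translation": [0, 0, -0.7], "twist": [0, 0, 0]}, {"translation": [0, 0, -0.78], "twist": [0, 0, 0]}, {"translation": [0, 0, -0.84], "twist": [0, 0, 0]}, {"translation": [0, 0, -0.88], "twist": [0, 0, 0]}, {"translation": [0, 0, -0.88], "twist": [0, 0, 0]}])

```text
t: 86.0
ee_pos: [524.6, -405.5, 199.2]
orientation: [-2.438, -1.981, 0.0]
ft_force: [-0.2, -0.3, -0.4]
width: 40.0
```

>>> send_rows(commands=[{"translation": [0, 0, 0], "twist": [0, 0, 0]}, {"translation": [0, 0, 0], "twist": [0, 0, 0]}, {"translation": [0, 0, 0], "twist": [0, 0, 0]}, {"translation": [0, 0, 0], "twist": [0, 0, 0]}, {"translation": [0, 0, 0], "twist": [0, 0, 0]}, {"translation": [0, 0, 0.1], "twist": [0, 0, 0]}, {"translation": [0, 0, 0.25], "twist": [0, 0, 0]}, {"translation": [0, 0, 0.45], "twist": [0, 0, 0]}, {"translation": [0, 0, 0.7], "twist": [0, 0, 0]}, {"translation": [0, 0, 0.88], "twist": [0, 0, 0]}], grip=-0.2)

```text
t: 87.0
ee_pos: [525.0, -405.8, 290.8]
orientation: [2.436, 1.98, 0.001]
ft_force: [0.7, -0.2, -0.5]
width: 52.7
```

>>> send_rows(commands=[{"translation": [0.003, 0.079, 0], "twist": [0, 0, 0.082]}, {"translation": [0.005, 0.158, 0], "twist": [0, 0, 0.164]}, {"translation": [0.008, 0.238, 0], "twist": [0, 0, 0.246]}, {"translation": [0.011, 0.317, 0], "twist": [0, 0, 0.328]}, {"translation": [0.013, 0.396, 0], "twist": [0, 0, 0.41]}, {"translation": [0.016, 0.475, 0], "twist": [0, 0, 0.492]}, {"translation": [0.019, 0.554, 0], "twist": [0, 0, 0.574]}, {"translation": [0.021, 0.634, 0], "twist": [0, 0, 0.656]}, {"translation": [0.024, 0.713, 0], "twist": [0, 0, 0.738]}, {"translation": [0.027, 0.792, 0], "twist": [0, 0, 0.82]}], grip=-0.36)

```text
t: 88.0
ee_pos: [527.6, -326.1, 289.3]
orientation: [1.981, 2.436, 0.0]
ft_force: [-0.2, -0.2, 0.1]
width: 59.7
```

>>> send_rows(commands=[{"translation": [0.003, 0.079, 0], "twist": [0, 0, 0]}, {"translation": [0.005, 0.158, 0], "twist": [0, 0, 0]}, {"translation": [0.008, 0.238, 0], "twist": [0, 0, 0]}, {"translation": [0.011, 0.317, 0], "twist": [0, 0, 0]}, {"translation": [0.013, 0.396, 0], "twist": [0, 0, 0]}, {"translation": [0.016, 0.475, 0], "twist": [0, 0, 0]}, {"translation": [0.019, 0.554, 0], "twist": [0, 0, 0]}, {"translation": [0.021, 0.634, 0], "twist": [0, 0, 0]}, {"translation": [0.024, 0.713, 0], "twist": [0, 0, 0]}, {"translation": [0.027, 0.792, 0], "twist": [0, 0, 0]}])

```text
t: 89.0
ee_pos: [530.2, -246.4, 287.7]
orientation: [-1.984, -2.436, -0.0]
ft_force: [1.1, -0.8, 0.2]
width: 60.0
```

>>> send_rows(commands=[{"translation": [0.003, 0.079, 0], "twist": [0, 0, 0]}, {"translation": [0.005, 0.158, 0], "twist": [0, 0, 0]}, {"translation": [0.008, 0.238, 0], "twist": [0, 0, 0]}, {"translation": [0.011, 0.317, 0], "twist": [0, 0, 0]}, {"translation": [0.013, 0.396, 0], "twist": [0, 0, 0]}, {"translation": [0.016, 0.475, 0], "twist": [0, 0, 0]}, {"translation": [0.019, 0.554, 0], "twist": [0, 0, 0]}, {"translation": [0.021, 0.634, 0], "twist": [0, 0, 0]}, {"translation": [0.024, 0.713, 0], "twist": [0, 0, 0]}, {"translation": [0.027, 0.792, 0], "twist": [0, 0, 0]}])

```text
t: 90.0
ee_pos: [532.9, -167.2, 287.7]
orientation: [1.984, 2.436, 0.0]
ft_force: [0.8, -0.0, -0.0]
width: 60.0
```

>>> send_rows(commands=[{"translation": [0.003, 0.099, 0], "twist": [0, 0, 0]}, {"translation": [0.006, 0.198, 0], "twist": [0, 0, 0]}, {"translation": [0.01, 0.297, 0], "twist": [0, 0, 0]}, {"translation": [0.013, 0.396, 0], "twist": [0, 0, 0]}, {"translation": [0.016, 0.495, 0], "twist": [0, 0, 0]}, {"translation": [0.019, 0.594, 0], "twist": [0, 0, 0]}, {"translation": [0.023, 0.693, 0], "twist": [0, 0, 0]}, {"translation": [0.026, 0.792, 0], "twist": [0, 0, 0]}, {"translation": [0.026, 0.792, 0], "twist": [0, 0, 0]}, {"translation": [0.026, 0.792, 0], "twist": [0, 0, 0]}])

```text
t: 91.0
ee_pos: [535.5, -88.5, 287.7]
orientation: [1.983, 2.437, -0.0]
ft_force: [0.2, -0.5, -0.9]
width: 59.5
```

>>> send_rows(commands=[{"translation": [0, 0, -0.12], "twist": [0, 0, 0]}, {"translation": [0, 0, -0.24], "twist": [0, 0, 0]}, {"translation": [0, 0, -0.36], "twist": [0, 0, 0]}, {"translation": [0, 0, -0.48], "twist": [0, 0, 0]}, {"translation": [0, 0, -0.6], "twist": [0, 0, 0]}, {"translation": [0, 0, -0.7], "twist": [0, 0, 0]}, {"translation": [0, 0, -0.78], "twist": [0, 0, 0]}, {"translation": [0, 0, -0.85], "twist": [0, 0, 0]}, {"translation": [0, 0, -0.92], "twist": [0, 0, 0]}, {"translation": [0, 0, -0.92], "twist": [0, 0, 0]}])

```text
t: 92.0
ee_pos: [535.2, -88.7, 194.9]
orientation: [-1.983, -2.435, 0.001]
ft_force: [-0.9, -0.2, 0.2]
width: 59.5
```

>>> send_rows(commands=[{"translation": [0, 0, 0], "twist": [0, 0, 0]}, {"translation": [0, 0, 0], "twist": [0, 0, 0]}, {"translation": [0, 0, 0], "twist": [0, 0, 0]}, {"translation": [0, 0, 0], "twist": [0, 0, 0]}, {"translation": [0, 0, 0], "twist": [0, 0, 0]}, {"translation": [0, 0, 0], "twist": [0, 0, 0]}, {"translation": [0, 0, 0], "twist": [0, 0, 0]}, {"translation": [0, 0, 0], "twist": [0, 0, 0]}, {"translation": [0, 0, 0], "twist": [0, 0, 0]}, {"translation": [0, 0, 0], "twist": [0, 0, 0]}], grip=1)

```text
t: 93.0
ee_pos: [535.6, -88.7, 196.1]
orientation: [1.983, 2.436, 0.001]
ft_force: [-0.7, 0.0, 5.6]
width: 39.6
```

>>> send_rows(commands=[{"translation": [0, 0, 0.05], "twist": [0, 0, 0]}, {"translation": [0, 0, 0.1], "twist": [0, 0, 0]}, {"translation": [0, 0, 0.2], "twist": [0, 0, 0]}, {"translation": [0, 0, 0.3], "twist": [0, 0, 0]}, {"translation": [0, 0, 0.4], "twist": [0, 0, 0]}, {"translation": [0, 0, 0.5], "twist": [0, 0, 0]}, {"translation": [0, 0, 0.6], "twist": [0, 0, 0]}, {"translation": [0, 0, 0.7], "twist": [0, 0, 0]}, {"translation": [0, 0, 0.8], "twist": [0, 0, 0]}, {"translation": [0, 0, 0.92], "twist": [0, 0, 0]}])

```text
t: 94.0
ee_pos: [535.3, -88.7, 288.4]
orientation: [-1.983, -2.436, 0.0]
ft_force: [-0.7, -0.7, -1.2]
width: 39.9
```

>>> send_rows(commands=[{"translation": [-0.027, -0.1, 0], "twist": [0, 0, 0]}, {"translation": [-0.054, -0.2, 0], "twist": [0, 0, 0]}, {"translation": [-0.08, -0.3, 0], "twist": [0, 0, 0]}, {"translation": [-0.107, -0.4, 0], "twist": [0, 0, 0]}, {"translation": [-0.134, -0.5, 0], "twist": [0, 0, 0]}, {"translation": [-0.161, -0.6, 0], "twist": [0, 0, 0]}, {"translation": [-0.188, -0.7, 0], "twist": [0, 0, 0]}, {"translation": [-0.214, -0.8, 0], "twist": [0, 0, 0]}, {"translation": [-0.241, -0.9, 0], "twist": [0, 0, 0]}, {"translation": [-0.268, -1.0, 0], "twist": [0, 0, 0]}])

```text
t: 95.0
ee_pos: [508.4, -189.6, 287.7]
orientation: [1.984, 2.436, 0.0]
ft_force: [-0.1, 0.2, 0.1]
width: 39.8
```

>>> send_rows(commands=[{"translation": [-0.027, -0.1, 0], "twist": [0, 0, -0.082]}, {"translation": [-0.054, -0.2, 0], "twist": [0, 0, -0.164]}, {"translation": [-0.08, -0.3, 0], "twist": [0, 0, -0.246]}, {"translation": [-0.107, -0.4, 0], "twist": [0, 0, -0.328]}, {"translation": [-0.134, -0.5, 0], "twist": [0, 0, -0.41]}, {"translation": [-0.161, -0.6, 0], "twist": [0, 0, -0.492]}, {"translation": [-0.188, -0.7, 0], "twist": [0, 0, -0.574]}, {"translation": [-0.214, -0.8, 0], "twist": [0, 0, -0.656]}, {"translation": [-0.241, -0.9, 0], "twist": [0, 0, -0.738]}, {"translation": [-0.268, -1.0, 0], "twist": [0, 0, -0.82]}])

```text
t: 96.0
ee_pos: [481.6, -289.6, 287.7]
orientation: [-2.442, -1.977, -0.0]
ft_force: [0.2, -0.6, -0.9]
width: 39.6
```

>>> send_rows(commands=[{"translation": [-0.034, -0.125, 0], "twist": [0, 0, 0]}, {"translation": [-0.067, -0.25, 0], "twist": [0, 0, 0]}, {"translation": [-0.1, -0.375, 0], "twist": [0, 0, 0]}, {"translation": [-0.134, -0.5, 0], "twist": [0, 0, 0]}, {"translation": [-0.168, -0.625, 0], "twist": [0, 0, 0]}, {"translation": [-0.201, -0.75, 0], "twist": [0, 0, 0]}, {"translation": [-0.234, -0.875, 0], "twist": [0, 0, 0]}, {"translation": [-0.268, -1.0, 0], "twist": [0, 0, 0]}, {"translation": [-0.268, -1.0, 0], "twist": [0, 0, 0]}, {"translation": [-0.268, -1.0, 0], "twist": [0, 0, 0]}])

```text
t: 97.0
ee_pos: [454.8, -388.9, 287.6]
orientation: [-2.439, -1.98, -0.0]
ft_force: [-1.1, 0.2, -0.6]
width: 39.3
```

```bash
python3 - <<'E'
from h import *
s,K,T=grab("scene","s7.png")
cv2.imwrite("pics/crop11.png",np.clip(cv2.resize(s[60:260,190:420],None,fx=3,fy=3,interpolation=cv2.INTER_CUBIC)*1.7,0,255).astype(np.uint8))
E
```

```text
(no output)
```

View pics/crop11.png

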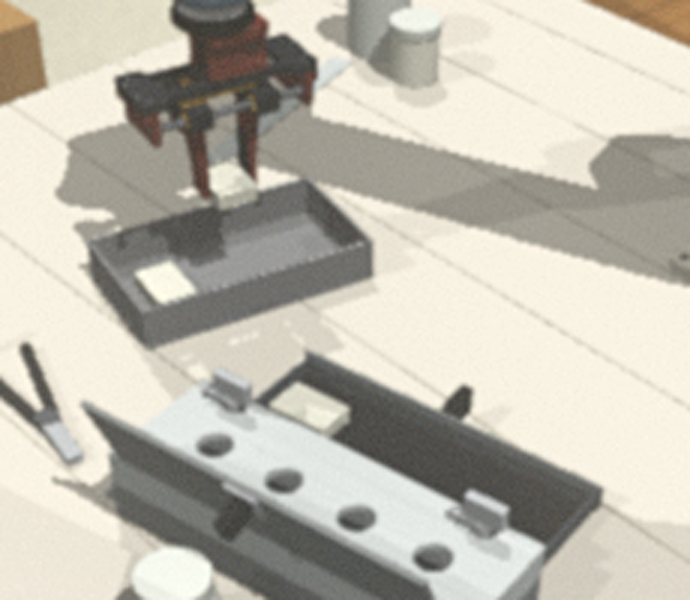

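Tub unmoved, tile 3 flat inside at crop (165,283), tile 1 above the tub's centre. Placing it, then fetching tile 0 with the tilt.

>>> send_rows(commands=[{"translation": [0, 0, -0.12], "twist": [0, 0, 0]}, {"translation": [0, 0, -0.24], "twist": [0, 0, 0]}, {"translation": [0, 0, -0.36], "twist": [0, 0, 0]}, {"translation": [0, 0, -0.48], "twist": [0, 0, 0]}, {"translation": [0, 0, -0.6], "twist": [0, 0, 0]}, {"translation": [0, 0, -0.7], "twist": [0, 0, 0]}, {"translation": [0, 0, -0.78], "twist": [0, 0, 0]}, {"translation": [0, 0, -0.86], "twist": [0, 0, 0]}, {"translation": [0, 0, -0.9], "twist": [0, 0, 0]}, {"translation": [0, 0, -0.9], "twist": [0, 0, 0]}])

```text
t: 98.05
ee_pos: [454.9, -388.6, 197.1]
orientation: [-2.437, -1.981, 0.0]
ft_force: [-0.3, 0.2, -0.2]
width: 39.6
```

>>> send_rows(commands=[{"translation": [0, 0, 0], "twist": [0, 0, 0]}, {"translation": [0, 0, 0], "twist": [0, 0, 0]}, {"translation": [0, 0, 0], "twist": [0, 0, 0]}, {"translation": [0, 0, 0], "twist": [0, 0, 0]}, {"translation": [0, 0, 0], "twist": [0, 0, 0]}, {"translation": [0, 0, 0.1], "twist": [0, 0, 0]}, {"translation": [0, 0, 0.25], "twist": [0, 0, 0]}, {"translation": [0, 0, 0.45], "twist": [0, 0, 0]}, {"translation": [0, 0, 0.7], "twist": [0, 0, 0]}, {"translation": [0, 0, 0.9], "twist": [0, 0, 0]}], grip=-0.2)

```text
t: 99.05
ee_pos: [455.2, -388.9, 290.4]
orientation: [2.436, 1.98, 0.001]
ft_force: [-0.4, 0.1, 0.3]
width: 53.0
```

>>> send_rows(commands=[{"translation": [0.025, 0.075, 0], "twist": [0, 0, 0.082]}, {"translation": [0.05, 0.151, 0], "twist": [0, 0, 0.164]}, {"translation": [0.075, 0.226, 0], "twist": [0, 0, 0.246]}, {"translation": [0.1, 0.301, 0], "twist": [0, 0, 0.328]}, {"translation": [0.125, 0.377, 0], "twist": [0, 0, 0.41]}, {"translation": [0.149, 0.452, 0], "twist": [0, 0, 0.492]}, {"translation": [0.174, 0.527, 0], "twist": [0, 0, 0.574]}, {"translation": [0.199, 0.602, 0], "twist": [0, 0, 0.656]}, {"translation": [0.224, 0.678, 0], "twist": [0, 0, 0.738]}, {"translation": [0.249, 0.753, 0], "twist": [0, 0, 0.82]}], grip=-0.36)

```text
t: 100.05
ee_pos: [480.1, -312.8, 287.7]
orientation: [1.979, 2.44, -0.0]
ft_force: [0.1, 0.8, -1.4]
width: 59.7
```

>>> send_rows(commands=[{"translation": [0.025, 0.075, 0], "twist": [0.006, -0.03, 0]}, {"translation": [0.05, 0.151, 0], "twist": [0.012, -0.06, 0]}, {"translation": [0.075, 0.226, 0], "twist": [0.018, -0.09, 0]}, {"translation": [0.1, 0.301, 0], "twist": [0.024, -0.12, 0]}, {"translation": [0.125, 0.377, 0], "twist": [0.03, -0.15, 0]}, {"translation": [0.149, 0.452, 0], "twist": [0.036, -0.18, 0]}, {"translation": [0.174, 0.527, 0], "twist": [0.042, -0.21, 0]}, {"translation": [0.199, 0.602, 0], "twist": [0.047, -0.235, 0]}, {"translation": [0.224, 0.678, 0], "twist": [0.047, -0.235, 0]}, {"translation": [0.249, 0.753, 0], "twist": [0.047, -0.235, 0]}])

```text
t: 101.05
ee_pos: [505.0, -237.5, 287.7]
orientation: [1.934, 2.374, 0.142]
ft_force: [-0.0, 0.4, -0.0]
width: 60.1
```

>>> send_rows(commands=[{"translation": [0.031, 0.094, 0], "twist": [0, 0, 0]}, {"translation": [0.062, 0.188, 0], "twist": [0, 0, 0]}, {"translation": [0.093, 0.282, 0], "twist": [0, 0, 0]}, {"translation": [0.125, 0.376, 0], "twist": [0, 0, 0]}, {"translation": [0.156, 0.47, 0], "twist": [0, 0, 0]}, {"translation": [0.187, 0.564, 0], "twist": [0, 0, 0]}, {"translation": [0.218, 0.658, 0], "twist": [0, 0, 0]}, {"translation": [0.249, 0.752, 0], "twist": [0, 0, 0]}, {"translation": [0.249, 0.752, 0], "twist": [0, 0, 0]}, {"translation": [0.249, 0.752, 0], "twist": [0, 0, 0]}])

```text
t: 102.05
ee_pos: [529.8, -162.7, 287.7]
orientation: [1.933, 2.375, 0.142]
ft_force: [-1.2, -0.5, -0.2]
width: 59.5
```

>>> send_rows(commands=[{"translation": [0, 0, -0.12], "twist": [0, 0, 0]}, {"translation": [0, 0, -0.24], "twist": [0, 0, 0]}, {"translation": [0, 0, -0.36], "twist": [0, 0, 0]}, {"translation": [0, 0, -0.48], "twist": [0, 0, 0]}, {"translation": [0, 0, -0.58], "twist": [0, 0, 0]}, {"translation": [0, 0, -0.66], "twist": [0, 0, 0]}, {"translation": [0, 0, -0.74], "twist": [0, 0, 0]}, {"translation": [0, 0, -0.82], "twist": [0, 0, 0]}, {"translation": [0, 0, -0.9], "twist": [0, 0, 0]}, {"translation": [0, 0, -0.9], "twist": [0, 0, 0]}])

```text
t: 103.05
ee_pos: [529.4, -162.8, 196.7]
orientation: [1.934, 2.376, 0.141]
ft_force: [0.3, -0.3, -0.4]
width: 59.8
```

>>> send_rows(commands=[{"translation": [0, 0, 0], "twist": [0, 0, 0]}, {"translation": [0, 0, 0], "twist": [0, 0, 0]}, {"translation": [0, 0, 0], "twist": [0, 0, 0]}, {"translation": [0, 0, 0], "twist": [0, 0, 0]}, {"translation": [0, 0, 0], "twist": [0, 0, 0]}, {"translation": [0, 0, 0], "twist": [0, 0, 0]}, {"translation": [0, 0, 0], "twist": [0, 0, 0]}, {"translation": [0, 0, 0], "twist": [0, 0, 0]}, {"translation": [0, 0, 0], "twist": [0, 0, 0]}, {"translation": [0, 0, 0], "twist": [0, 0, 0]}], grip=1)

```text
t: 104.05
ee_pos: [529.9, -163.0, 198.0]
orientation: [1.933, 2.374, 0.142]
ft_force: [-0.7, 0.6, 5.8]
width: 40.0
```

>>> send_rows(commands=[{"translation": [0, 0, 0.05], "twist": [0, 0, 0]}, {"translation": [0, 0, 0.1], "twist": [0, 0, 0]}, {"translation": [0, 0, 0.2], "twist": [0, 0, 0]}, {"translation": [0, 0, 0.3], "twist": [0, 0, 0]}, {"translation": [0, 0, 0.4], "twist": [0, 0, 0]}, {"translation": [0, 0, 0.5], "twist": [0, 0, 0]}, {"translation": [0, 0, 0.6], "twist": [0, 0, 0]}, {"translation": [0, 0, 0.7], "twist": [0, 0, 0]}, {"translation": [0, 0, 0.8], "twist": [0, 0, 0]}, {"translation": [0, 0, 0.9], "twist": [0, 0, 0]}])

```text
t: 105.05
ee_pos: [529.7, -162.9, 288.6]
orientation: [1.933, 2.374, 0.142]
ft_force: [1.0, -0.3, -1.3]
width: 39.7
```

>>> send_rows(commands=[{"translation": [-0.048, -0.07, 0], "twist": [-0.006, 0.03, 0]}, {"translation": [-0.097, -0.141, 0], "twist": [-0.012, 0.06, 0]}, {"translation": [-0.145, -0.211, 0], "twist": [-0.018, 0.09, 0]}, {"translation": [-0.193, -0.281, 0], "twist": [-0.024, 0.12, 0]}, {"translation": [-0.242, -0.352, 0], "twist": [-0.03, 0.15, 0]}, {"translation": [-0.29, -0.422, 0], "twist": [-0.036, 0.18, 0]}, {"translation": [-0.338, -0.492, 0], "twist": [-0.042, 0.21, 0]}, {"translation": [-0.386, -0.562, 0], "twist": [-0.047, 0.235, 0]}, {"translation": [-0.435, -0.633, 0], "twist": [-0.047, 0.235, 0]}, {"translation": [-0.483, -0.703, 0], "twist": [-0.047, 0.235, 0]}])

```text
t: 106.05
ee_pos: [481.0, -233.8, 287.7]
orientation: [1.984, 2.436, 0.0]
ft_force: [0.0, -0.6, -0.5]
width: 39.9
```

>>> send_rows(commands=[{"translation": [-0.048, -0.07, 0], "twist": [0, 0, -0.082]}, {"translation": [-0.097, -0.141, 0], "twist": [0, 0, -0.164]}, {"translation": [-0.145, -0.211, 0], "twist": [0, 0, -0.246]}, {"translation": [-0.193, -0.281, 0], "twist": [0, 0, -0.328]}, {"translation": [-0.242, -0.352, 0], "twist": [0, 0, -0.41]}, {"translation": [-0.29, -0.422, 0], "twist": [0, 0, -0.492]}, {"translation": [-0.338, -0.492, 0], "twist": [0, 0, -0.574]}, {"translation": [-0.386, -0.562, 0], "twist": [0, 0, -0.656]}, {"translation": [-0.435, -0.633, 0], "twist": [0, 0, -0.738]}, {"translation": [-0.483, -0.703, 0], "twist": [0, 0, -0.82]}])

```text
t: 107.05
ee_pos: [432.7, -304.1, 287.7]
orientation: [2.442, 1.977, -0.0]
ft_force: [-0.1, -0.2, -0.2]
width: 39.7
```

>>> send_rows(commands=[{"translation": [-0.06, -0.088, 0], "twist": [0, 0, 0]}, {"translation": [-0.121, -0.176, 0], "twist": [0, 0, 0]}, {"translation": [-0.181, -0.264, 0], "twist": [0, 0, 0]}, {"translation": [-0.242, -0.352, 0], "twist": [0, 0, 0]}, {"translation": [-0.302, -0.439, 0], "twist": [0, 0, 0]}, {"translation": [-0.363, -0.527, 0], "twist": [0, 0, 0]}, {"translation": [-0.423, -0.615, 0], "twist": [0, 0, 0]}, {"translation": [-0.484, -0.703, 0], "twist": [0, 0, 0]}, {"translation": [-0.484, -0.703, 0], "twist": [0, 0, 0]}, {"translation": [-0.484, -0.703, 0], "twist": [0, 0, 0]}])

```text
t: 108.05
ee_pos: [384.5, -374.0, 287.6]
orientation: [-2.439, -1.98, -0.0]
ft_force: [0.0, -0.4, -1.2]
width: 40.1
```

>>> send_rows(commands=[{"translation": [0, 0, -0.12], "twist": [0, 0, 0]}, {"translation": [0, 0, -0.24], "twist": [0, 0, 0]}, {"translation": [0, 0, -0.36], "twist": [0, 0, 0]}, {"translation": [0, 0, -0.48], "twist": [0, 0, 0]}, {"translation": [0, 0, -0.6], "twist": [0, 0, 0]}, {"translation": [0, 0, -0.7], "twist": [0, 0, 0]}, {"translation": [0, 0, -0.78], "twist": [0, 0, 0]}, {"translation": [0, 0, -0.84], "twist": [0, 0, 0]}, {"translation": [0, 0, -0.88], "twist": [0, 0, 0]}, {"translation": [0, 0, -0.88], "twist": [0, 0, 0]}])

```text
t: 109.05
ee_pos: [384.7, -373.8, 199.3]
orientation: [-2.438, -1.981, 0.0]
ft_force: [0.2, 0.9, -0.6]
width: 39.8
```

>>> send_rows(commands=[{"translation": [0, 0, 0], "twist": [0, 0, 0]}, {"translation": [0, 0, 0], "twist": [0, 0, 0]}, {"translation": [0, 0, 0], "twist": [0, 0, 0]}, {"translation": [0, 0, 0], "twist": [0, 0, 0]}, {"translation": [0, 0, 0], "twist": [0, 0, 0]}, {"translation": [0, 0, 0.1], "twist": [0, 0, 0]}, {"translation": [0, 0, 0.25], "twist": [0, 0, 0]}, {"translation": [0, 0, 0.45], "twist": [0, 0, 0]}, {"translation": [0, 0, 0.7], "twist": [0, 0, 0]}, {"translation": [0, 0, 0.88], "twist": [0, 0, 0]}], grip=-0.2)

```text
t: 110.05
ee_pos: [384.9, -374.0, 290.4]
orientation: [2.436, 1.98, 0.0]
ft_force: [0.5, -0.3, 0.2]
width: 52.5
```

>>> send_rows(commands=[{"translation": [0.01, 0.1, 0], "twist": [0, 0, 0.082]}, {"translation": [0.02, 0.2, 0], "twist": [0, 0, 0.164]}, {"translation": [0.03, 0.3, 0], "twist": [0, 0, 0.246]}, {"translation": [0.04, 0.4, 0], "twist": [0, 0, 0.328]}, {"translation": [0.05, 0.5, 0], "twist": [0, 0, 0.41]}, {"translation": [0.06, 0.6, 0], "twist": [0, 0, 0.492]}, {"translation": [0.07, 0.7, 0], "twist": [0, 0, 0.574]}, {"translation": [0.08, 0.8, 0], "twist": [0, 0, 0.656]}, {"translation": [0.09, 0.9, 0], "twist": [0, 0, 0.738]}, {"translation": [0.1, 1.0, 0], "twist": [0, 0, 0.82]}], grip=1)

```text
t: 111.05
ee_pos: [394.8, -273.0, 287.7]
orientation: [1.979, 2.439, 0.0]
ft_force: [-0.1, -0.4, -0.2]
width: 0.4
```

>>> send_rows(commands=[{"translation": [0.01, 0.1, 0], "twist": [0, 0, 0]}, {"translation": [0.02, 0.2, 0], "twist": [0, 0, 0]}, {"translation": [0.03, 0.3, 0], "twist": [0, 0, 0]}, {"translation": [0.04, 0.4, 0], "twist": [0, 0, 0]}, {"translation": [0.05, 0.5, 0], "twist": [0, 0, 0]}, {"translation": [0.06, 0.6, 0], "twist": [0, 0, 0]}, {"translation": [0.07, 0.7, 0], "twist": [0, 0, 0]}, {"translation": [0.08, 0.8, 0], "twist": [0, 0, 0]}, {"translation": [0.09, 0.9, 0], "twist": [0, 0, 0]}, {"translation": [0.1, 1.0, 0], "twist": [0, 0, 0]}])

```text
t: 112.05
ee_pos: [404.8, -173.0, 287.7]
orientation: [1.984, 2.436, -0.0]
ft_force: [-0.5, 0.2, 0.8]
width: 0.3
```

>>> send_rows(commands=[{"translation": [0.01, 0.12, 0], "twist": [0, 0, 0]}, {"translation": [0.02, 0.24, 0], "twist": [0, 0, 0]}, {"translation": [0.03, 0.36, 0], "twist": [0, 0, 0]}, {"translation": [0.05, 0.48, 0], "twist": [0, 0, 0]}, {"translation": [0.06, 0.6, 0], "twist": [0, 0, 0]}, {"translation": [0.07, 0.72, 0], "twist": [0, 0, 0]}, {"translation": [0.08, 0.84, 0], "twist": [0, 0, 0]}, {"translation": [0.09, 0.98, 0], "twist": [0, 0, 0]}, {"translation": [0.09, 0.98, 0], "twist": [0, 0, 0]}, {"translation": [0.09, 0.98, 0], "twist": [0, 0, 0]}])

```text
t: 113.05
ee_pos: [413.8, -75.5, 287.7]
orientation: [1.982, 2.437, -0.0]
ft_force: [-1.2, -0.1, -0.3]
width: 0.1
```

```bash
python3 - <<'E'
from h import *
s,K,T=grab("scene","s8.png")
cv2.imwrite("pics/crop12.png",np.clip(cv2.resize(s[60:260,190:420],None,fx=3,fy=3,interpolation=cv2.INTER_CUBIC)*1.7,0,255).astype(np.uint8))
E
```

```text
(no output)
```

View pics/crop12.png

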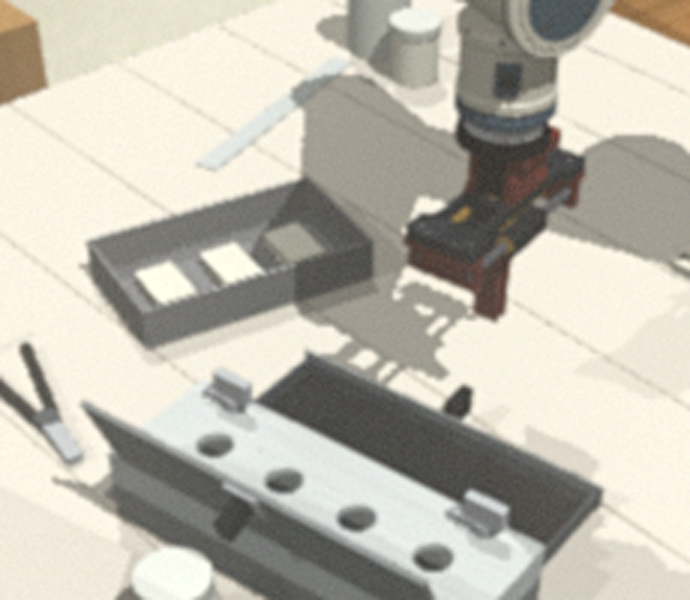

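All three tiles lie flat in the tub at crop (165,283), (230,260) and (292,243). The drawer is empty and the closed fingers are in front of its tab. Descending and pushing it shut.

>>> send_rows(commands=[{"translation": [0, 0, -0.1], "twist": [0, 0, 0]}, {"translation": [0, 0, -0.2], "twist": [0, 0, 0]}, {"translation": [0, 0, -0.3], "twist": [0, 0, 0]}, {"translation": [0, 0, -0.4], "twist": [0, 0, 0]}, {"translation": [0, 0, -0.5], "twist": [0, 0, 0]}, {"translation": [0, 0, -0.6], "twist": [0, 0, 0]}, {"translation": [0, 0, -0.7], "twist": [0, 0, 0]}, {"translation": [0, 0, -0.8], "twist": [0, 0, 0]}, {"translation": [0, 0, -0.85], "twist": [0, 0, 0]}, {"translation": [0, 0, -0.85], "twist": [0, 0, 0]}])

```text
t: 114.1
ee_pos: [413.5, -75.8, 201.9]
orientation: [-1.983, -2.435, 0.001]
ft_force: [1.3, -1.3, 0.2]
width: 0.4
```

>>> send_rows(commands=[{"translation": [0.069, 0.014, 0], "twist": [0, 0, 0]}, {"translation": [0.138, 0.027, 0], "twist": [0, 0, 0]}, {"translation": [0.207, 0.041, 0], "twist": [0, 0, 0]}, {"translation": [0.276, 0.055, 0], "twist": [0, 0, 0]}, {"translation": [0.345, 0.068, 0], "twist": [0, 0, 0]}, {"translation": [0.414, 0.082, 0], "twist": [0, 0, 0]}, {"translation": [0.483, 0.096, 0], "twist": [0, 0, 0]}, {"translation": [0.552, 0.11, 0], "twist": [0, 0, 0]}, {"translation": [0.621, 0.123, 0], "twist": [0, 0, 0]}, {"translation": [0.69, 0.137, 0], "twist": [0, 0, 0]}])

```text
t: 115.1
ee_pos: [483.2, -61.9, 202.6]
orientation: [-1.984, -2.436, 0.0]
ft_force: [-2.4, 0.1, 1.1]
width: 0.8
```

>>> send_rows(commands=[{"translation": [0.055, 0.011, 0], "twist": [0, 0, 0]}, {"translation": [0.11, 0.022, 0], "twist": [0, 0, 0]}, {"translation": [0.165, 0.033, 0], "twist": [0, 0, 0]}, {"translation": [0.22, 0.044, 0], "twist": [0, 0, 0]}, {"translation": [0.275, 0.055, 0], "twist": [0, 0, 0]}, {"translation": [0.33, 0.066, 0], "twist": [0, 0, 0]}, {"translation": [0.385, 0.077, 0], "twist": [0, 0, 0]}, {"translation": [0.44, 0.088, 0], "twist": [0, 0, 0]}, {"translation": [0.495, 0.098, 0], "twist": [0, 0, 0]}, {"translation": [0.54, 0.107, 0], "twist": [0, 0, 0]}])

```text
t: 116.1
ee_pos: [537.2, -51.3, 202.6]
orientation: [-1.984, -2.436, -0.0]
ft_force: [-1.3, -0.3, 0.7]
width: 0.2
```

>>> send_rows(commands=[{"translation": [0.01, 0.002, 0], "twist": [0, 0, 0]}, {"translation": [0.02, 0.004, 0], "twist": [0, 0, 0]}, {"translation": [0.03, 0.006, 0], "twist": [0, 0, 0]}, {"translation": [0.04, 0.008, 0], "twist": [0, 0, 0]}, {"translation": [0.05, 0.01, 0], "twist": [0, 0, 0]}, {"translation": [0.05, 0.01, 0], "twist": [0, 0, 0]}, {"translation": [0.05, 0.01, 0], "twist": [0, 0, 0]}, {"translation": [0.05, 0.01, 0], "twist": [0, 0, 0]}, {"translation": [0.05, 0.01, 0], "twist": [0, 0, 0]}, {"translation": [0.05, 0.01, 0], "twist": [0, 0, 0]}])

```text
t: 117.1
ee_pos: [541.8, -50.4, 202.7]
orientation: [1.983, 2.436, 0.0]
ft_force: [0.1, -0.1, 0.8]
width: 0.4
```

>>> send_rows(commands=[{"translation": [0.01, 0.002, 0], "twist": [0, 0, 0]}, {"translation": [0.02, 0.004, 0], "twist": [0, 0, 0]}, {"translation": [0.03, 0.006, 0], "twist": [0, 0, 0]}, {"translation": [0.04, 0.008, 0], "twist": [0, 0, 0]}, {"translation": [0.05, 0.01, 0], "twist": [0, 0, 0]}, {"translation": [0.05, 0.01, 0], "twist": [0, 0, 0]}, {"translation": [0.05, 0.01, 0], "twist": [0, 0, 0]}, {"translation": [0.05, 0.01, 0], "twist": [0, 0, 0]}, {"translation": [0.05, 0.01, 0], "twist": [0, 0, 0]}, {"translation": [0.05, 0.01, 0], "twist": [0, 0, 0]}])

```text
t: 118.1
ee_pos: [546.9, -49.4, 202.8]
orientation: [1.983, 2.436, 0.0]
ft_force: [-0.7, -0.3, 0.5]
width: 0.4
```

```bash
python3 - <<'E'
from h import *
s,K,T=grab("scene","s9.png")
# expected tab top end/back when shut (stand x -93..-62, z42) vs image black pixels
c=np.array([649.1,-29.7]);y=.196
for x in(-62,-79,-93): print(x,proj(K,T,[c[0]+x*np.cos(y),c[1]+x*np.sin(y),42]).round(1))
print(ctrl.get_obs()["ft_force"])
a=cv2.imread("pics/top0.png"); _,K,T=grab("top")
for x in(-62,-93): print("top",proj(K,T,[c[0]-1.1+x*np.cos(y),c[1]-1.2+x*np.sin(y),42]).round(1))
E
```

```text
-62 [311.  219.4]
-79 [315.  215.7]
-93 [318.3 212.7]
[-0.68600959  1.03452159 -0.45175193]
top [358.2 259.4]
top [361.3 272.6]
```

>>> send_rows(commands=[{"translation": [0.01, 0.002, 0], "twist": [0, 0, 0]}, {"translation": [0.02, 0.004, 0], "twist": [0, 0, 0]}, {"translation": [0.03, 0.006, 0], "twist": [0, 0, 0]}, {"translation": [0.04, 0.008, 0], "twist": [0, 0, 0]}, {"translation": [0.05, 0.01, 0], "twist": [0, 0, 0]}, {"translation": [0.05, 0.01, 0], "twist": [0, 0, 0]}, {"translation": [0.05, 0.01, 0], "twist": [0, 0, 0]}, {"translation": [0.05, 0.01, 0], "twist": [0, 0, 0]}, {"translation": [0.05, 0.01, 0], "twist": [0, 0, 0]}, {"translation": [0.05, 0.01, 0], "twist": [0, 0, 0]}])

```text
t: 119.2
ee_pos: [551.1, -48.5, 202.5]
orientation: [-1.983, -2.435, 0.002]
ft_force: [-4.7, -1.9, 4.0]
width: 0.7
```

The stop is reached (about 5 N). Backing off, rising and taking a final look.

>>> send_rows(commands=[{"translation": [-0.05, -0.01, 0], "twist": [0, 0, 0]}, {"translation": [-0.1, -0.02, 0], "twist": [0, 0, 0]}, {"translation": [-0.2, -0.04, 0], "twist": [0, 0, 0]}, {"translation": [-0.3, -0.06, 0], "twist": [0, 0, 0]}, {"translation": [-0.4, -0.08, 0.1], "twist": [0, 0, 0]}, {"translation": [-0.4, -0.08, 0.25], "twist": [0, 0, 0]}, {"translation": [-0.4, -0.08, 0.4], "twist": [0, 0, 0]}, {"translation": [-0.4, -0.08, 0.6], "twist": [0, 0, 0]}, {"translation": [-0.4, -0.08, 0.8], "twist": [0, 0, 0]}, {"translation": [-0.4, -0.08, 1.0], "twist": [0, 0, 0]}])

```text
t: 120.2
ee_pos: [510.9, -56.6, 304.0]
orientation: [1.984, 2.436, 0.0]
ft_force: [0.2, -0.3, 0.5]
width: 0.5
```

>>> send_rows(commands=[{"translation": [-0.1, -0.05, 0.05], "twist": [0, 0, 0]}, {"translation": [-0.2, -0.1, 0.1], "twist": [0, 0, 0]}, {"translation": [-0.3, -0.15, 0.15], "twist": [0, 0, 0]}, {"translation": [-0.4, -0.2, 0.2], "twist": [0, 0, 0]}, {"translation": [-0.5, -0.25, 0.25], "twist": [0, 0, 0]}, {"translation": [-0.6, -0.3, 0.3], "twist": [0, 0, 0]}, {"translation": [-0.7, -0.35, 0.35], "twist": [0, 0, 0]}, {"translation": [-0.8, -0.4, 0.4], "twist": [0, 0, 0]}, {"translation": [-0.8, -0.4, 0.4], "twist": [0, 0, 0]}, {"translation": [-0.8, -0.4, 0.4], "twist": [0, 0, 0]}])

```text
t: 121.2
ee_pos: [431.7, -96.6, 342.9]
orientation: [1.984, 2.435, 0.001]
ft_force: [-0.4, -0.4, 0.1]
width: 0.4
```

```bash
python3 - <<'E'
from h import *
a,K,T=grab("top","top5.png")
cv2.imwrite("pics/crop13.png",np.clip(cv2.resize(a[140:390,140:560],None,fx=1.85,fy=1.85,interpolation=cv2.INTER_CUBIC)*1.7,0,255).astype(np.uint8))
o=ctrl.get_obs(); print(o["ee_pos"],o["t"])
E
```

```text
[431.93575592 -96.49590967 342.81500349] 121.25
```

View pics/crop13.png

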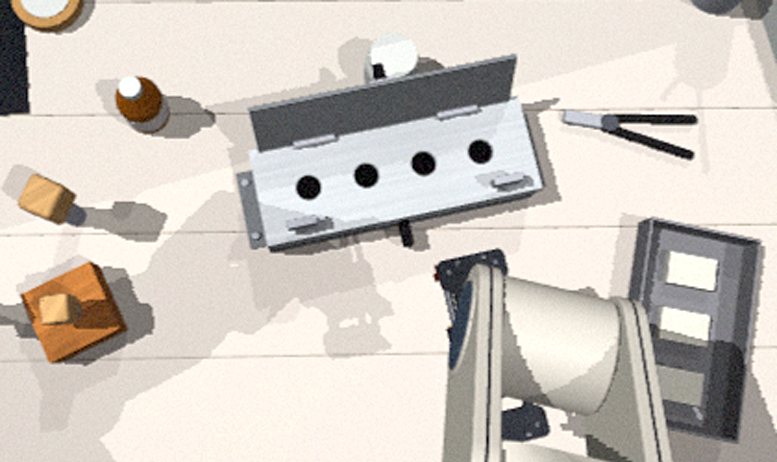

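Drawer tab end at image (360.5,272.4), against (361.8,273.8) at the start, so the drawer is shut. The drift handle is at (169.7,306), against (168.3,307) at the start. The cover is open, the bystanders are in place, three tiles are in the tub, and the arm is clear.

```bash
python3 -c "
from workcell import ctrl
print(ctrl.close_job())"
```

```text
the job is handed in; nothing more can be done
None
```

The job is done and handed in at about 121 s of the 210 s allowed; no verdict was reported.

- **What I did:** I unlocked both cams and swung the cover back. The drift pushed out tiles 0, 1 and 3 (cavity 2 was empty), and I stood it back in its block. I then pulled the drawer out, put the three tiles in the tub and pushed the drawer shut to its stop (about 5 N).
- **Tub knock:** The tub was knocked about 40 mm aside during the run, so I measured it again before placing the tiles.
- **Last checks:** All four holes read dark and the cover is open. The tiles lie flat in the tub and the arm is clear. The drawer tab and drift handle are within about 2 px of where they started. The bottle, jar and pliers look unmoved, judged by eye only. No check failed.
- **Small disagreements:** The tub's predicted rim corners were up to about 5 mm off the image. My first estimates of the cam positions were 2–4 mm off, which showed as side forces of up to 16 N while gripping them.

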